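Pack the heated-stage kit, heaviest part lowest

ROBOT

A 6-joint arm with a two-finger parallel gripper is mounted at the origin on the work surface. World frame = base frame: x ahead of the robot, y to its left, z up, the work surface at z = 0. Lengths are in m, angles in rad, forces in N, time in s.
With the tool pointing down it reaches from about 0.4 to 0.825 m from the base axis. Payload 7 kg.
Tool frame: the origin (TCP) lies midway between the tips of the shut fingers; the grasp point (between the pads) lies 19 mm behind it; y points along the fingers, z is the direction in which the jaws open and shut, and the axes are right-handed (so a half turn about y gives the same grasp; the last joint's range is limited). The gripper opens to 88 mm and grips with 3 to 60 N. Pads are 19 mm wide; open, the fingers measure 130 mm over their backs; the gripper's body (78 mm by 193 mm) begins 47 mm behind the grasp point.
Start: joints at [1.413, 0.359, 0.012, 0, -1.224, -0.288], TCP at [0.291, 0.609, 0.202] pointing down, gripper open.
Joint ranges: [-3.07, 3.07], [-1.43, 2.12], [-1.02, 1.25], [-3.03, 1.67], [-3.05, -0], [-3.03, 3.03]. Speed limits (rad/s): [2.39, 2.39, 3.01, 3.14, 3.14, 3.14].

INTERFACE

Orientations are given as [roll, pitch, yaw] about the fixed x, y, z axes, in that order (R = Rz(yaw) Ry(pitch) Rx(roll)).
In Python, from station import arm gives the robot as it stands.
- The arm moves only by the tool move_arm, never from a script. Its argument "deltas" is a list of rows, each an object with "dp": the shift along the tool's x, y, z in mm, a list of three; "rotation": the turn, a rotation vector about the tool's x, y, z in degrees, a list of three. A call has 1 to 5 rows; each row shifts and turns the pose as measured when the row begins, along the tool's axes as they then stand; what a row does not reach is not made up. A row lasts 1/12 s, in which the tool goes at most 41.7 mm and 7.16 degrees, less where a joint would pass 70% of its speed; a pose out of reach is approached as far as the arm can. A call is refused whole if a number of a shift passes 41.7 or a number of a turn 7.16, either way. A call with a gripper value outside its range is refused whole. "jaw" is the closure in counts, from 0 (fully open) to 255 (shut), set as the call begins (left out, the last holds). The fingers move at their own pace and stop on an object; "squeeze" is the grip in N (left out, the last holds). Time passes only in rows, so rows that do not move let the fingers close. It gives the time, the measured TCP pose, the force and the opening at its end, in the units of the state.
- arm.get_state(): the state, without advancing time (a new reading comes with each control period).
- arm.grab_frame(name): name is "side" or "top"; returns a dict with "pixels" (384x512x3 uint8, red, green, blue), "z_map" (384x512 float32, m along the optical axis (not along the pixel's ray), 0 where there is no reading), "fx", "fy", "cx", "cy" (pixels), "k1" (the pictures are not rectified: a ray, as slopes to the right and down, at radius r is drawn at 1 + k1 r^2 times it, then the intrinsics apply), "cam_to_world" (4x4, takes a point from camera to world coordinates). Camera axes: x right, y down, z forward; pixel columns grow to the right and rows downward; lengths in m; the calibration is good to about 2 mm. A picture is of the moment at which its call begins.
- arm.job_done(): hands the job in, once; it reports no verdict.
The state is a dict: "t": time; "q": joint angles; "qd": joint speeds; "joint_efforts": joint torques, N m; "eef_pos": TCP position; "ee_rot": TCP orientation; "force": force on the tool from outside, world axes, zero at the start; "moment": the same for the moment, N m; "width": finger opening in m.
Only numpy, scipy, OpenCV 4.12 (cv2) and the standard library are available. Lean on these libraries where they do the work, as an engineer would, in place of code of your own. Each camera call takes 0.05 s, during which the arm holds its last target.

TASK

Pack the microscope kit into the open-ended grey box with the heaviest part lowest and the lightest on top: push the heavy dark stage plate sideways off the slide box it lies on, through the box's open end until it is completely inside, without dragging the slide box along. Then lay the metal phase slider flat, lengthwise and centred on the plate, and last the slide box flat, lengthwise and centred on the slider. Set the parts down rather than dropping them, and leave everything else on the bench where it is.

Things in the scene. Friction and masses are not known exactly. Their poses are not given: they have to be found in the camera images.
- kitbox: Fixed grey plastic box, no lid, on a steel plinth of the same outline (140 mm along x, 161 along y). Origin: on the bench under the middle of the inner floor; z up. Inner floor 27 mm above the bench, x -65 to +65, y -78 to +78 mm. Side walls and -y end wall 5 mm thick, rims 82 mm above the bench. The +y end is fully open, without sill; the stack stands on the bench just outside it.
- stageplate_mid (a point): Heated stage plate, heaviest (about 0.6 kg): dark metal slab 100 (x) by 140 (y) by 16 mm high, round glass window on top; too wide to grip. Starts lying on the slide box, underside 30 mm above the bench (3 mm above the box floor), its y roughly along the box's y. When completely inside, its centre has y within 8 mm of the box's origin. Point: its centre, half-way up; z up.
- slidebox_mid (a point): Empty slide box, lightest (about 70 g): closed white plastic box 56 (x) by 120 (y) by 30 mm high with a grey seam. Starts on the bench under the stage plate, one 56 mm end about 8 mm from the open end of the grey box's plinth, its y roughly along the grey box's y. Point: its centre, half-way up; z up.
- phaseslider_mid (a point): Phase slider, the middle weight (about 0.22 kg): bare aluminium bar 40 mm (its x) by 120 mm (its y) by 20 mm high with three round dark windows in its top. It starts flat on the bench, far to the left or right of the grey box, at any of many angles. Point: its centre, half-way up; z up.
- chambercase: Bystander, leave alone: closed black plastic case 66 by 100 by 26 mm (y long), on the bench on the side opposite to the phase slider. Origin: centre of its underside.
- flask: Bystander, leave alone: clear culture flask lying flat, 85 by 120 by 36 mm with a white-capped neck towards its +y (162 mm in all), beyond the box. Origin: under the middle of its flat body.
- timer: Bystander, leave alone: white digital timer lying flat, 62 by 85 by 22 mm, beyond the stack. Origin: centre of its underside.
- tuberack: Bystander, leave alone: white tube rack 80 by 164 mm with capped tubes, 95 mm high, beyond the work area on the left. Origin: centre of its underside.
Things that resemble listed ones, but are neither listed nor needed, are in the scene too. Of the things like the part that bears stageplate_mid, leave any that is pink or yellow; of the rest the smaller one is meant.

How it is judged:
On the way, in this order (a step that is already met when the one before it is completed fails the run):
1. the stage plate lies flat and completely inside the box, and the slide box still stands within 20 mm of where it was (z of stageplate_mid in the frame of kitbox between 0.031 and 0.039 m and y of stageplate_mid in the frame of kitbox between -0.012 and 0.012 m and x of stageplate_mid in the frame of kitbox between -0.03 and 0.03 m and angle between stageplate_mid's own z axis and vertical below 0.06 rad and distance of slidebox_mid from where it was at the start of the episode below 0.02 m), for 0.2 s.
2. the phase slider lies flat, lengthwise and centred on the stage plate in the box (z of stageplate_mid in the frame of kitbox between 0.031 and 0.039 m and y of stageplate_mid in the frame of kitbox between -0.012 and 0.012 m and x of stageplate_mid in the frame of kitbox between -0.03 and 0.03 m and angle between stageplate_mid's own z axis and vertical below 0.06 rad and z of phaseslider_mid in the frame of kitbox between 0.049 and 0.057 m and horizontal distance between phaseslider_mid and stageplate_mid below 0.03 m and angle between phaseslider_mid's own z axis and vertical below 0.08 rad and angle between the y axis of phaseslider_mid and the y axis of kitbox, either way round below 0.3 rad and y of phaseslider_mid in the frame of kitbox between -0.03 and 0.025 m), for 0.2 s.
At the end, for the whole second after the job is handed in: At rest and level in the box: the plate on the floor, completely inside (4 mm of tolerance at the open end); the slider on it and the slide box on the slider, each centred within 30 mm on the part below, lengthwise within 0.3 rad, not over 7 mm out of the open end (all of step 2 and z of slidebox_mid in the frame of kitbox between 0.073 and 0.083 m and horizontal distance between slidebox_mid and phaseslider_mid below 0.03 m and angle between slidebox_mid's own z axis and vertical below 0.08 rad and angle between the y axis of slidebox_mid and the y axis of kitbox, either way round below 0.3 rad and y of slidebox_mid in the frame of kitbox between -0.03 and 0.025 m and linear speed of each of stageplate, phaseslider, slidebox below 0.02 m/s); the robot touches nothing.
It fails at once if the phase slider is dropped from more than about 13 mm (linear speed of phaseslider above 0.5 m/s and contact force between the fingers and phaseslider below 0.05 N).
It fails at once if the slide box is dropped from more than about 13 mm (linear speed of slidebox above 0.5 m/s and contact force between the fingers and slidebox below 0.05 N).
It fails at once if the stage plate falls or is flung (linear speed of stageplate above 0.5 m/s and contact force between the fingers and stageplate below 0.05 N).
It fails at once if a bystander is moved more than 30 mm (distance of any of chambercase, flask, timer, tuberack from where it was at the start of the episode above 0.03 m).
It also fails if it takes over 72 s, if anything falls off the work surface, if the arm or the gripper's body presses on something with over 40 N, if the wrist force passes 120 N, or if a joint passes its speed limit or range.

## Working session

There is one attempt and no reset: what is moved stays moved. The work goes in short steps, Python scripts to look and compute and a tool call to move; the robot and the scene stay as the last step left them, time stands still between calls to the robot, and variables do not carry over. Pictures are saved under pics/ and viewed, and the job is handed in when it is done.

Besides the shell and the picture viewer there is one more tool, called after "Emit:" as name(argument=value, ...) on one line, values as JSON. move_arm: Moves the arm, as the interface text tells. Its arguments: {"type":"object","properties":{"deltas":{"type":"array","items":{"type":"object","properties":{"dp":{"type":"array","items":{"type":"number"}},"rotation":{"type":"array","items":{"type":"number"}}}}},"jaw":{"type":"number"},"squeeze":{"type":"number"}},"required":["deltas"]}

```bash
ls; mkdir -p pics
python3 - <<'E'
from station import arm
import cv2,numpy as np
print(arm.get_state())
for n in ("side","top"):
    f=arm.grab_frame(n)
    np.savez(f"{n}0.npz",**f)
    cv2.imwrite(f"pics/{n}0.png",f["pixels"][:,:,::-1])
    print(n,f["fx"],f["fy"],f["cx"],f["cy"],f["k1"],np.round(f["cam_to_world"],4).tolist())
E
```

```text
pics
{'t': 0.0, 'q': array([ 1.41307578e+00,  3.59407394e-01,  1.10574559e-02, -3.28323247e-04,
       -1.22410846e+00, -2.88124357e-01]), 'qd': array([ 0.00095598, -0.00165249,  0.00206465,  0.00078794, -0.00097631,
       -0.00012546]), 'joint_efforts': array([ 1.12059966e-03, -5.82713699e+01,  2.93068725e+01,  6.99735671e+00,
        7.16081529e-03, -1.50202518e-04]), 'eef_pos': array([0.29086576, 0.60852674, 0.20131279]), 'ee_rot': array([-1.56911506e+00,  1.76406499e-04,  2.69563608e+00]), 'force': array([-0.10355691, -0.37492375,  1.07725534]), 'moment': array([-0.01181551, -0.01870746, -0.04216488]), 'width': 0.08757568971553308}
side 400.9045994752356 400.9045994752356 247.08386335851486 187.09174259732453 -0.06500978582417088 [[0.7813, -0.4108, 0.4699, 0.0623], [-0.624, -0.499, 0.6014, -0.6164], [-0.0126, -0.7631, -0.6462, 0.7279], [0.0, 0.0, 0.0, 1.0]]
top 424.23494209364054 424.23494209364054 263.4664996697424 194.40141855779865 -0.1352493254299692 [[0.0082, -0.9966, 0.0824, 0.4317], [-0.9999, -0.0092, -0.0127, -0.0043], [0.0134, -0.0823, -0.9965, 1.2802], [0.0, 0.0, 0.0, 1.0]]
```

View pics/side0.png

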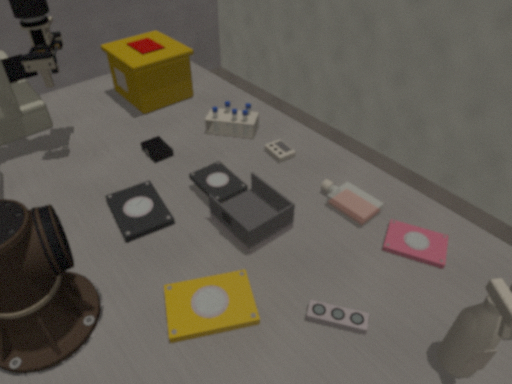

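View pics/top0.png

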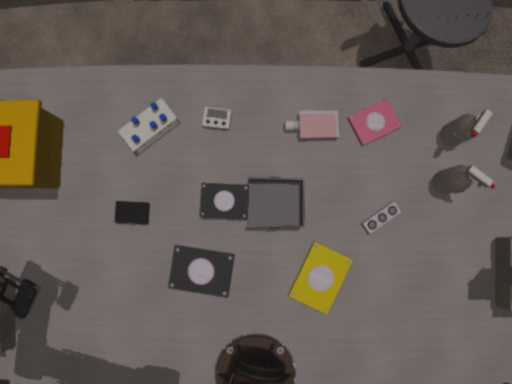

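The side view shows the dark plate at (218,181) by the grey box (250,210), the slider at (337,315) and a larger dark decoy at (139,209). In the top view the plate is at (224,201), the box at (274,204), the slider at (382,217), the decoys at (201,271), (321,278) and (375,122), and the black case at (132,213).

```bash
cat > h.py <<'E'
import numpy as np,cv2
def load(n): return dict(np.load(n))
def rays(f,uv):
    K=np.array([[f["fx"],0,f["cx"]],[0,f["fy"],f["cy"]],[0,0,1]],float)
    p=cv2.undistortPoints(np.array(uv,float).reshape(-1,1,2),K,np.array([float(f["k1"]),0,0,0])).reshape(-1,2)
    d=np.c_[p,np.ones(len(p))]
    T=f["cam_to_world"]
    return T[:3,3],d@T[:3,:3].T
def onplane(f,uv,z):
    o,d=rays(f,uv); return o+d*((z-o[2])/d[:,2])[:,None]
def bydepth(f,uv):
    o,d=rays(f,uv); uv=np.array(uv).reshape(-1,2).astype(int)
    return o+d*f["z_map"][uv[:,1],uv[:,0]][:,None]
def tri(f1,u1,f2,u2):
    o1,d1=rays(f1,u1);o2,d2=rays(f2,u2);out=[]
    for a,b in zip(d1,d2):
        s=np.linalg.lstsq(np.c_[a,-b],o2-o1,rcond=None)[0]
        p=o1+a*s[0];q=o2+b*s[1]; out.append(np.r_[(p+q)/2,np.linalg.norm(p-q)])
    return np.array(out)
def crop(f,x0,y0,x1,y1,k,name):
    im=f["pixels"][y0:y1,x0:x1,::-1]
    im=cv2.resize(im,None,fx=k,fy=k,interpolation=cv2.INTER_CUBIC)
    im=np.clip(im.astype(float)*1.6,0,255).astype(np.uint8)
    for x in range((x0+9)//10*10,x1,10):
        cv2.line(im,((x-x0)*k,0),((x-x0)*k,6),(0,255,255),1)
        if x%20==0: cv2.putText(im,str(x),((x-x0)*k,16),0,.35,(0,255,255),1)
    for y in range((y0+9)//10*10,y1,10):
        cv2.line(im,(0,(y-y0)*k),(6,(y-y0)*k),(0,255,255),1)
        if y%20==0: cv2.putText(im,str(y),(8,(y-y0)*k),0,.35,(0,255,255),1)
    cv2.imwrite(name,im)
E
python3 - <<'E'
from h import *
t=load("top0.npz");s=load("side0.npz")
crop(t,190,165,320,245,6,"pics/tc1.png")
crop(s,180,145,310,255,5,"pics/sc1.png")
for n,uv in (("plate",(210,208)),("floor",(274,204)),("slider",(377,221)),("slider2",(387,213)),("dec",(185,265)),("bench",(340,160)),("bench2",(250,260)),("case",(132,213))):
    print(n,bydepth(t,[uv]).round(4))
E
```

```text
plate [[0.4924 0.1353 0.0473]]
floor [[ 0.5071 -0.0517  0.026 ]]
slider [[ 0.4587 -0.3623  0.0205]]
slider2 [[ 0.483  -0.3938  0.0197]]
dec [[0.3241 0.2102 0.0194]]
bench [[ 0.646  -0.2553 -0.0019]]
bench2 [[ 3.397e-01  1.820e-02 -2.000e-04]]
case [[0.476  0.3712 0.0274]]
```

View pics/tc1.png

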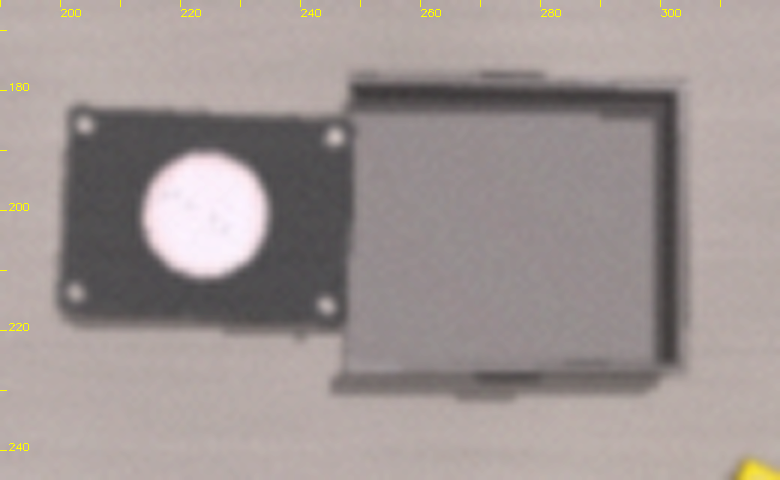

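View pics/sc1.png

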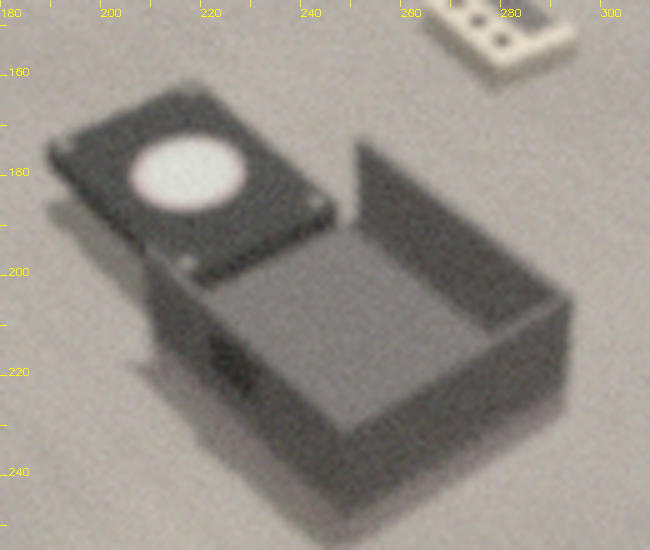

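```bash
cat > m1.py <<'E'
from h import *
import sys
from scipy.ndimage import gaussian_filter1d
t=load(sys.argv[1]); g=cv2.cvtColor(t["pixels"],cv2.COLOR_RGB2GRAY).astype(float)
g=cv2.GaussianBlur(g,(0,0),0.8)
def edge(prof,lo):
    d=np.diff(prof); i=np.argmax(np.abs(d))
    if 0<i<len(d)-1:
        a,b,c=np.abs(d[i-1:i+2]); o=.5*(a-c)/(a-2*b+c)
    else: o=0
    return lo+i+.5+o
def line(P):
    vx,vy,x,y=cv2.fitLine(np.array(P,np.float32),cv2.DIST_HUBER,0,.01,.01).ravel(); return np.array([x,y]),np.array([vx,vy])
far=[(c,edge(g[180:189,c],180)) for c in range(254,292)]
right=[(edge(g[r,294:302],294),r) for r in range(190,222)]
near=[(c,edge(g[222:229,c],222)) for c in range(254,292)]
def W(P,z):
    p,d=line(P); w=onplane(t,[p-15*d,p+15*d],z); v=w[1]-w[0]; return w.mean(0),np.degrees(np.arctan2(v[1],v[0]))
for n,P,z in (("far floor",far,.027),("-y floor",right,.027),("near floor",near,.027),("near rim",near,.082)):
    w,a=W(P,z);print(n,w.round(4),round(a%180,2), np.round(P[len(P)//2],2))
E
python3 m1.py top0.npz
python3 - <<'E'
from h import *
for name in ("top","side"):
    t=load(name+"0.npz"); hsv=cv2.cvtColor(t["pixels"],cv2.COLOR_RGB2HSV);g=hsv[:,:,2]
    print(name, [int(g[y,x]) for x,y in ((215,215),(274,204),(300,200),(230,240),(224,201))])
t=load("top0.npz");g=cv2.cvtColor(t["pixels"],cv2.COLOR_RGB2GRAY)
m=np.zeros_like(g); m[175:226,194:246]=(g[175:226,194:246]<75)*255
c=max(cv2.findContours(m,0,1)[0],key=cv2.contourArea)
print("plate",cv2.boundingRect(c), cv2.contourArea(c))
p=onplane(t,c.reshape(-1,2),.046)[:,:2]
print(cv2.minAreaRect((p*1000).astype(np.float32)))
# slider
m=np.zeros_like(g)
crop(t,350,190,420,245,8,"pics/sl.png")
s=load("side0.npz"); crop(s,290,285,385,345,8,"pics/sls.png")
E
```

```text
far floor [ 0.5691 -0.0365  0.027 ] 90.5 [273.   183.12]
-y floor [ 0.5149 -0.1251  0.027 ] 0.11 [298.74 206.  ]
near floor [ 0.4409 -0.0321  0.027 ] 91.25 [273.   226.28]
near rim [ 0.4405 -0.0309  0.082 ] 91.25 [273.   226.28]
top [49, 94, 49, 115, 155]
side [55, 52, 114, 84, 59]
plate (200, 183, 46, 38) 1502.5
((512.4273681640625, 97.9783706665039), (132.9546356201172, 105.05204010009766), 88.21520233154297)
```

View pics/sl.png

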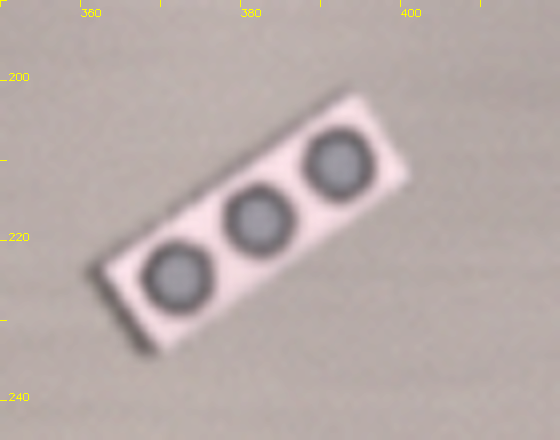

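View pics/sls.png

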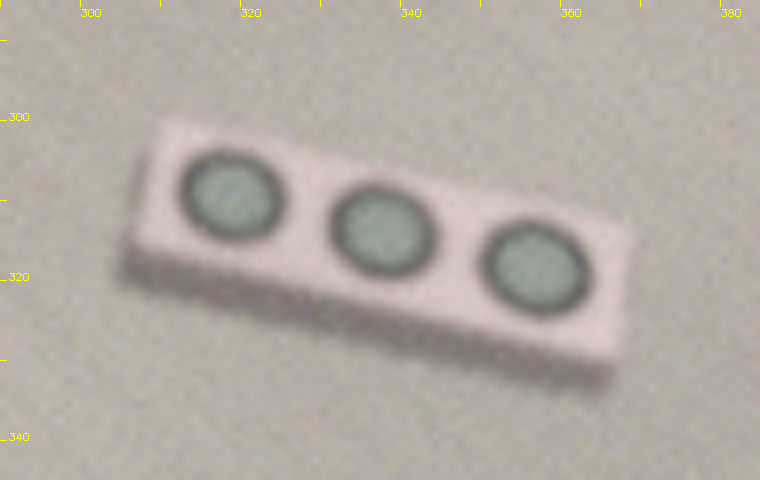

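Run:
```python
from h import *
t=load("top0.npz");s=load("side0.npz")
tu=[(350+178/8,190+278/8),(350+260/8,190+221/8),(350+340/8,190+164/8)]
su=[(290+232/8,285+196/8),(290+383/8,285+231/8),(290+536/8,285+268/8)]
tu=[(a-.44,b-.44) for a,b in tu]; su=[(a-.44,b-.44) for a,b in su]
R=tri(t,tu,s,su);print("windows tri\n",R.round(4))
R=onplane(t,tu,.02);print("plane",R.round(4)); v=R[2]-R[0];print(np.degrees(np.arctan2(v[1],v[0])))
Q=onplane(s,su,.02);print("side plane",Q.round(4));v=Q[2]-Q[0];print(np.degrees(np.arctan2(v[1],v[0])))
# plate window and screws
sc=[(190+85/6,165+125/6),(190+335/6,165+137/6),(190+75/6,165+293/6),(190+326/6,165+306/6),(190+205/6,165+214/6)]
sc=[(a-.42,b-.42) for a,b in sc]
P=onplane(t,sc,.046);print("plate",P.round(4)); 
ss=[(180+68/5,145+145/5),(180+315/5,145+201/5),(180+187/5,145+262/5),(180+188/5,145+174/5)]
ss=[(a-.4,b-.4) for a,b in ss]
print("side",onplane(s,ss,.046).round(4))
print("winTri",tri(t,[sc[4]],s,[ss[3]]).round(4))
# box: rim corners
rt=[(190+672/6,165+92/6)]
print(onplane(t,rt,.082).round(4))
bs=[(180+347/5-.4,145+432/5-.4),(180+571/5-.4,145+297/5-.4)]
print("side rim",onplane(s,bs,.082).round(4), "floor near",onplane(s,[(180+347/5,145+432/5)],.082))
```

```text
windows tri
 [[ 0.4494 -0.3467  0.0211  0.0017]
 [ 0.4708 -0.3781  0.022   0.0015]
 [ 0.4923 -0.4094  0.0217  0.0012]]
plane [[ 0.4487 -0.3464  0.02  ]
 [ 0.4703 -0.3782  0.02  ]
 [ 0.4919 -0.4095  0.02  ]]
-55.592133832377634
side plane [[ 0.4507 -0.3468  0.02  ]
 [ 0.4725 -0.3779  0.02  ]
 [ 0.4939 -0.4093  0.02  ]]
-55.37451939187725
plate [[0.5585 0.155  0.046 ]
 [0.5537 0.0329 0.046 ]
 [0.4765 0.1583 0.046 ]
 [0.4714 0.0363 0.046 ]
 [0.5155 0.0957 0.046 ]]
side [[0.4794 0.1573 0.046 ]
 [0.5548 0.0331 0.046 ]
 [0.474  0.0365 0.046 ]
 [0.5158 0.0945 0.046 ]]
winTri [[0.5159 0.0955 0.0453 0.0009]]
[[ 0.5719 -0.129   0.082 ]]
side rim [[ 0.4415 -0.1353  0.082 ]
 [ 0.5787 -0.1342  0.082 ]] floor near [[ 0.44143086 -0.13677677  0.082     ]]
```

Measurements are consistent:
- Box centre is about (0.505, -0.047), yaw about 0.7°, inner width measured 128.5 mm against 130 given.
- Plate centre is (0.516, 0.096), top at 45.3 mm, yaw -2.4°.
- Slider centre is (0.471, -0.378), top at about 21.5 mm, long axis at -55.5°.

Next is a planner script.

```bash
cat > plan.py <<'E'
# usage: plan.py x y z yawdeg nrows   (mm) -> rows in tool axes
import sys,numpy as np,json
from scipy.spatial.transform import Rotation as R
from station import arm
s=arm.get_state()
p=np.array(s["eef_pos"])*1000; r=R.from_euler("xyz",s["ee_rot"])
x,y,z,yaw=map(float,sys.argv[1:5]); n=int(sys.argv[5])
T=np.array([x,y,z]); rt=R.from_euler("xyz",[-90,0,yaw],degrees=True)
w=(r.inv()*rt).as_rotvec(degrees=True)
print("at",p.round(1),np.degrees(s["ee_rot"]).round(2),"F",np.round(s["force"],1),"w",round(s["width"]*1000,1),"t",round(s["t"],2),"q",np.round(s["q"],2))
rows=[]
for i in range(n):
    d=r.inv().apply((T-p)/n)
    rows.append({"dp":d.round(1).tolist(),"rotation":(w/n).round(2).tolist()})
    r=r*R.from_rotvec(w/n,degrees=True)
for i in range(0,n,5): print(json.dumps(rows[i:i+5]))
E
python3 plan.py 515 195 150 88 15
```

```text
at [290.9 608.6 201.4] [-8.9910e+01  1.0000e-02  1.5445e+02] F [-1.3  0.5 -0.4] w 87.6 t 0.1 q [ 1.41  0.36  0.01 -0.   -1.22 -0.29]
[{"dp": [-25.4, 3.5, 18.4], "rotation": [-0.0, 4.43, -0.0]}, {"dp": [-26.7, 3.5, 16.4], "rotation": [-0.0, 4.43, -0.0]}, {"dp": [-27.9, 3.5, 14.3], "rotation": [-0.0, 4.43, -0.0]}, {"dp": [-28.9, 3.5, 12.1], "rotation": [-0.0, 4.43, -0.0]}, {"dp": [-29.8, 3.4, 9.8], "rotation": [-0.0, 4.43, -0.0]}]
[{"dp": [-30.4, 3.4, 7.5], "rotation": [-0.0, 4.43, -0.0]}, {"dp": [-30.9, 3.4, 5.1], "rotation": [-0.0, 4.43, -0.0]}, {"dp": [-31.2, 3.4, 2.7], "rotation": [-0.0, 4.43, -0.0]}, {"dp": [-31.4, 3.4, 0.3], "rotation": [-0.0, 4.43, -0.0]}, {"dp": [-31.3, 3.4, -2.1], "rotation": [-0.0, 4.43, -0.0]}]
[{"dp": [-31.0, 3.4, -4.5], "rotation": [-0.0, 4.43, -0.0]}, {"dp": [-30.6, 3.4, -6.9], "rotation": [-0.0, 4.43, -0.0]}, {"dp": [-30.0, 3.4, -9.3], "rotation": [-0.0, 4.43, -0.0]}, {"dp": [-29.2, 3.4, -11.5], "rotation": [-0.0, 4.43, -0.0]}, {"dp": [-28.2, 3.4, -13.8], "rotation": [-0.0, 4.43, -0.0]}]
```

Emit:
move_arm(deltas=[{"dp":[-25,3.5,18],"rotation":[0,4.4,0]},{"dp":[-27,3.5,16],"rotation":[0,4.4,0]},{"dp":[-28,3.5,14],"rotation":[0,4.4,0]},{"dp":[-29,3.5,12],"rotation":[0,4.4,0]},{"dp":[-30,3.5,10],"rotation":[0,4.4,0]}], jaw=130, squeeze=20)

```text
t: 0.52
eef_pos: [0.3649, 0.4708, 0.1799]
ee_rot: [-1.566, 0.002, 2.305]
force: [0.8, -0.2, -0.2]
width: 0.06
```

Emit:
move_arm(deltas=[{"dp":[-30,3.5,7.5],"rotation":[0,4.4,0]},{"dp":[-31,3.5,5],"rotation":[0,4.4,0]},{"dp":[-31,3.5,2.5],"rotation":[0,4.4,0]},{"dp":[-31,3.5,0],"rotation":[0,4.4,0]},{"dp":[-31,3.5,-2],"rotation":[0,4.4,0]}])

```text
t: 0.93
eef_pos: [0.4392, 0.3251, 0.1606]
ee_rot: [-1.565, 0.005, 1.902]
force: [0.4, 0.8, 1.2]
width: 0.0428
```

```bash
python3 plan.py 515 195 150 88 10
```

```text
at [439.2 325.1 160.6] [-89.66   0.31 108.98] F [0.4 0.8 1.2] w 42.8 t 0.93 q [ 1.    0.18 -0.33  0.   -1.07 -0.67]
[{"dp": [-14.8, 1.1, -2.9], "rotation": [-0.03, 2.1, -0.04]}, {"dp": [-14.6, 1.1, -3.5], "rotation": [-0.03, 2.1, -0.04]}, {"dp": [-14.5, 1.1, -4.0], "rotation": [-0.03, 2.1, -0.04]}, {"dp": [-14.3, 1.1, -4.5], "rotation": [-0.03, 2.1, -0.04]}, {"dp": [-14.2, 1.1, -5.1], "rotation": [-0.03, 2.1, -0.04]}]
[{"dp": [-14.0, 1.1, -5.6], "rotation": [-0.03, 2.1, -0.04]}, {"dp": [-13.8, 1.1, -6.1], "rotation": [-0.03, 2.1, -0.04]}, {"dp": [-13.5, 1.1, -6.6], "rotation": [-0.03, 2.1, -0.04]}, {"dp": [-13.3, 1.1, -7.1], "rotation": [-0.03, 2.1, -0.04]}, {"dp": [-13.0, 1.1, -7.6], "rotation": [-0.03, 2.1, -0.04]}]
```

Emit:
move_arm(deltas=[{"dp":[-29,2,-6],"rotation":[0,4.2,0]},{"dp":[-29,2,-8],"rotation":[0,4.2,0]},{"dp":[-29,2,-10],"rotation":[0,4.2,0]},{"dp":[-28,2,-12],"rotation":[0,4.2,0]},{"dp":[-25,2,-14],"rotation":[0,4.2,0]}])

```text
t: 1.35
eef_pos: [0.5145, 0.1868, 0.1495]
ee_rot: [-1.565, 0.009, 1.516]
force: [1.3, 0.9, 1.1]
width: 0.0428
```

```bash
python3 plan.py 514 186 37 89 5
```

```text
at [514.5 186.8 149.5] [-89.67   0.5   86.89] F [1.3 0.9 1.1] w 42.8 t 1.35 q [ 0.71  0.2  -0.34  0.   -1.04 -0.76]
[{"dp": [0.0, 22.5, -0.0], "rotation": [-0.07, -0.42, -0.1]}, {"dp": [-0.0, 22.5, -0.0], "rotation": [-0.07, -0.42, -0.1]}, {"dp": [-0.1, 22.5, 0.0], "rotation": [-0.07, -0.42, -0.1]}, {"dp": [-0.1, 22.5, 0.0], "rotation": [-0.07, -0.42, -0.1]}, {"dp": [-0.1, 22.5, 0.1], "rotation": [-0.07, -0.42, -0.1]}]
```

Emit:
move_arm(deltas=[{"dp":[1,22.5,0],"rotation":[0,-0.7,0]},{"dp":[1,22.5,0],"rotation":[0,-0.7,0]},{"dp":[0,22.5,0],"rotation":[-0.1,-0.7,-0.1]},{"dp":[0,22.5,0],"rotation":[-0.1,-0.8,-0.2]},{"dp":[0,22.5,0],"rotation":[-0.1,-0.8,-0.2]}])

```text
t: 1.77
eef_pos: [0.5197, 0.1831, 0.0372]
ee_rot: [-1.578, -0.005, 1.569]
force: [-0.2, 0.9, 0.6]
width: 0.0428
```

```bash
python3 plan.py 514 176 36 90.7 2
python3 - <<'E'
from station import arm
from h import *
for n in ("top","side"):
    f=arm.grab_frame(n); np.savez(n+"1.npz",**f)
    if n=="top": crop(f,180,160,310,250,6,"pics/t1.png")
    else: crop(f,140,100,300,240,5,"pics/s1.png")
E
```

```text
at [519.7 183.1  37.2] [-90.39  -0.28  89.92] F [-0.2  0.9  0.6] w 42.8 t 1.77 q [ 0.69  0.32 -0.48  0.   -0.77 -0.7 ]
[{"dp": [-3.5, 0.6, 2.9], "rotation": [0.2, -0.39, 0.14]}, {"dp": [-3.5, 0.6, 2.9], "rotation": [0.2, -0.39, 0.14]}]
```

View pics/s1.png

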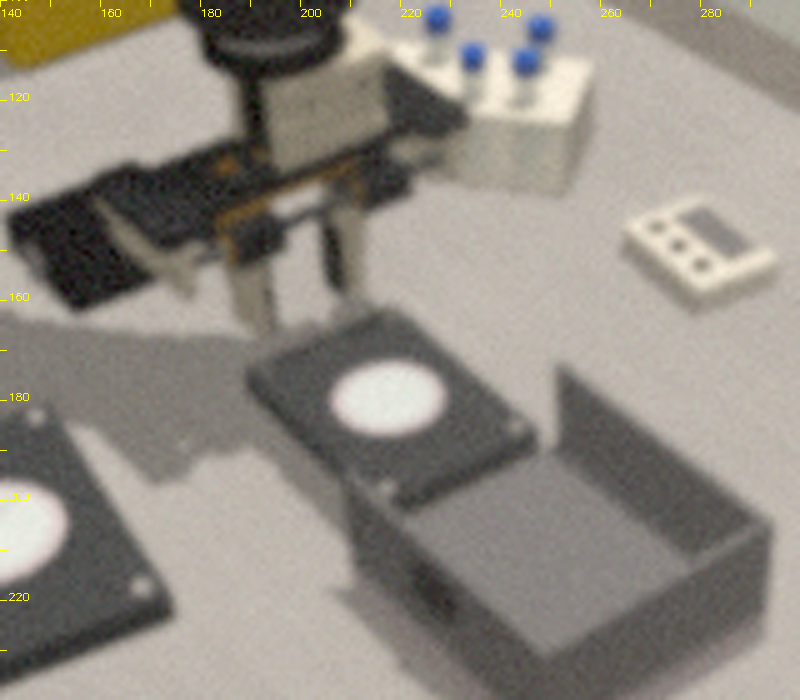

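The fingers at (190–210,155) stand just behind the plate's rear edge, with nothing in the way. Now I start pushing.

Emit:
move_arm(deltas=[{"dp":[-4,0.6,2],"rotation":[0.2,-0.4,0.15]},{"dp":[-4,0.6,2],"rotation":[0.2,-0.4,0.15]},{"dp":[-5,0,0],"rotation":[0,0,0]},{"dp":[-5,0,0],"rotation":[0,0,0]},{"dp":[-5,0,0.3],"rotation":[0,0,0]}])

```text
t: 2.28
eef_pos: [0.5146, 0.1585, 0.0377]
ee_rot: [-1.567, 0.004, 1.585]
force: [0.5, 0.0, -0.7]
width: 0.0429
```

```bash
python3 plan.py 507 28 36 90.7 25;python3 - <<'E'
from station import arm
from h import *
f=arm.grab_frame("side"); crop(f,140,100,300,240,5,"pics/s2.png")
f=arm.grab_frame("top"); crop(f,180,160,310,250,6,"pics/t2.png")
E
```

```text
at [514.6 158.5  37.7] [-89.79   0.23  90.81] F [ 0.5  0.  -0.7] w 42.9 t 2.28 q [ 0.66  0.31 -0.49  0.   -0.78 -0.65]
[{"dp": [-5.2, 0.1, 0.4], "rotation": [-0.01, 0.0, -0.01]}, {"dp": [-5.2, 0.1, 0.4], "rotation": [-0.01, 0.0, -0.01]}, {"dp": [-5.2, 0.1, 0.4], "rotation": [-0.01, 0.0, -0.01]}, {"dp": [-5.2, 0.1, 0.4], "rotation": [-0.01, 0.0, -0.01]}, {"dp": [-5.2, 0.1, 0.4], "rotation": [-0.01, 0.0, -0.01]}]
[{"dp": [-5.2, 0.1, 0.4], "rotation": [-0.01, 0.0, -0.01]}, {"dp": [-5.2, 0.1, 0.4], "rotation": [-0.01, 0.0, -0.01]}, {"dp": [-5.2, 0.1, 0.4], "rotation": [-0.01, 0.0, -0.01]}, {"dp": [-5.2, 0.1, 0.4], "rotation": [-0.01, 0.0, -0.01]}, {"dp": [-5.2, 0.1, 0.4], "rotation": [-0.01, 0.0, -0.01]}]
[{"dp": [-5.2, 0.1, 0.4], "rotation": [-0.01, 0.0, -0.01]}, {"dp": [-5.2, 0.1, 0.4], "rotation": [-0.01, 0.0, -0.01]}, {"dp": [-5.2, 0.1, 0.4], "rotation": [-0.01, 0.0, -0.01]}, {"dp": [-5.2, 0.1, 0.4], "rotation": [-0.01, 0.0, -0.01]}, {"dp": [-5.2, 0.1, 0.4], "rotation": [-0.01, 0.0, -0.01]}]
[{"dp": [-5.2, 0.1, 0.4], "rotation": [-0.01, 0.0, -0.01]}, {"dp": [-5.2, 0.1, 0.4], "rotation": [-0.01, 0.0, -0.01]}, {"dp": [-5.2, 0.1, 0.4], "rotation": [-0.01, 0.0, -0.01]}, {"dp": [-5.2, 0.1, 0.4], "rotation": [-0.01, 0.0, -0.01]}, {"dp": [-5.2, 0.1, 0.4], "rotation": [-0.01, 0.0, -0.01]}]
[{"dp": [-5.2, 0.1, 0.4], "rotation": [-0.01, 0.0, -0.01]}, {"dp": [-5.2, 0.1, 0.4], "rotation": [-0.01, 0.0, -0.01]}, {"dp": [-5.2, 0.1, 0.4], "rotation": [-0.01, 0.0, -0.01]}, {"dp": [-5.2, 0.1, 0.4], "rotation": [-0.01, 0.0, -0.01]}, {"dp": [-5.2, 0.1, 0.4], "rotation": [-0.01, 0.0, -0.01]}]
```

View pics/s2.png

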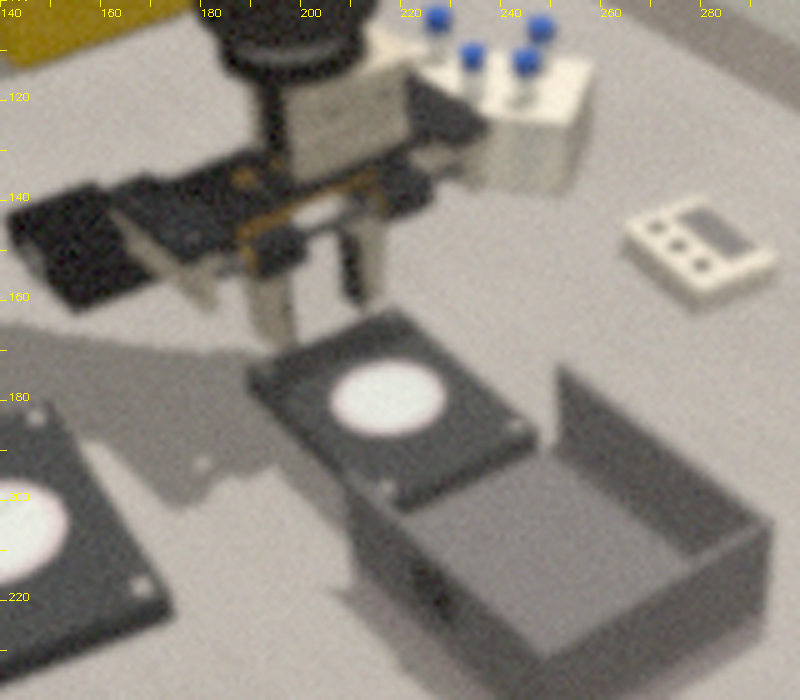

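View pics/t2.png

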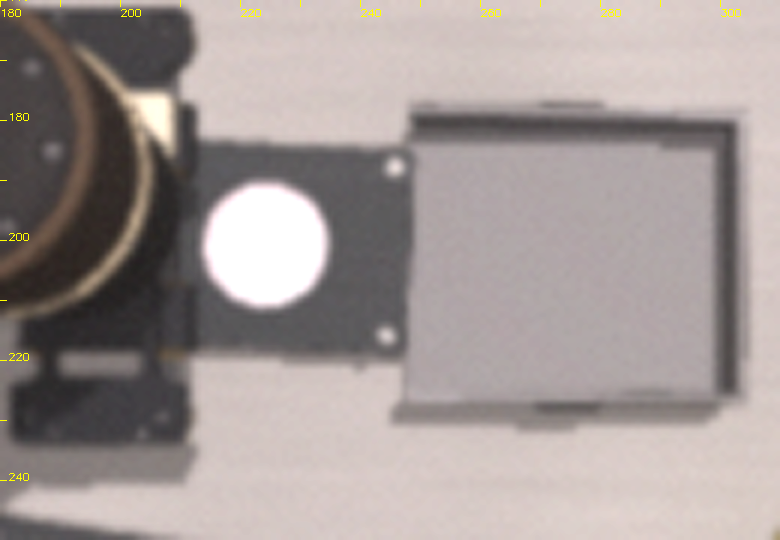

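The plate has not moved and there is no contact force, although the fingers should already touch it. I check where the fingers really are.

Run:
```python
from station import arm
from h import *
s=arm.get_state();print(s["eef_pos"],s["ee_rot"],s["t"],s["force"])
f=arm.grab_frame("side");np.savez("side3.npz",**f)
crop(f,175,135,235,190,12,"pics/s3.png")
for uv in ((190,160),(193,164),(194,167),(195,168),(194,169),(195,170),(213,158),(214,160),(214,162)):
    print(uv,bydepth(f,[uv]).round(4)[0], onplane(f,[uv],.046).round(3)[0])
t=arm.grab_frame("top");np.savez("top3.npz",**t)
for uv in ((220,186),(215,215),(240,200)): print(bydepth(t,[uv]).round(4))
```

```text
[0.5143848  0.15804004 0.03750166] [-1.56681192  0.00408918  1.58408773] 2.3833 [ 0.78465809 -0.0009419   0.39786043]
(190, 160) [0.4756 0.1586 0.0935] [0.507 0.217 0.046]
(193, 164) [0.4776 0.1484 0.0851] [0.503 0.195 0.046]
(194, 167) [0.4783 0.1462 0.076 ] [0.497 0.181 0.046]
(195, 168) [0.481  0.1462 0.0712] [0.497 0.176 0.046]
(194, 169) [0.4798 0.1503 0.0659] [0.492 0.173 0.046]
(195, 170) [0.4803 0.1464 0.0646] [0.492 0.168 0.046]
(213, 158) [0.5424 0.1491 0.0743] [0.563 0.182 0.046]
(214, 160) [0.543  0.1458 0.069 ] [0.56  0.172 0.046]
(214, 162) [ 0.588   0.218  -0.0007] [0.554 0.165 0.046]
[[0.557  0.1072 0.0477]]
[[0.4721 0.1202 0.0489]]
[[0.5167 0.0483 0.0458]]
```

View pics/s3.png

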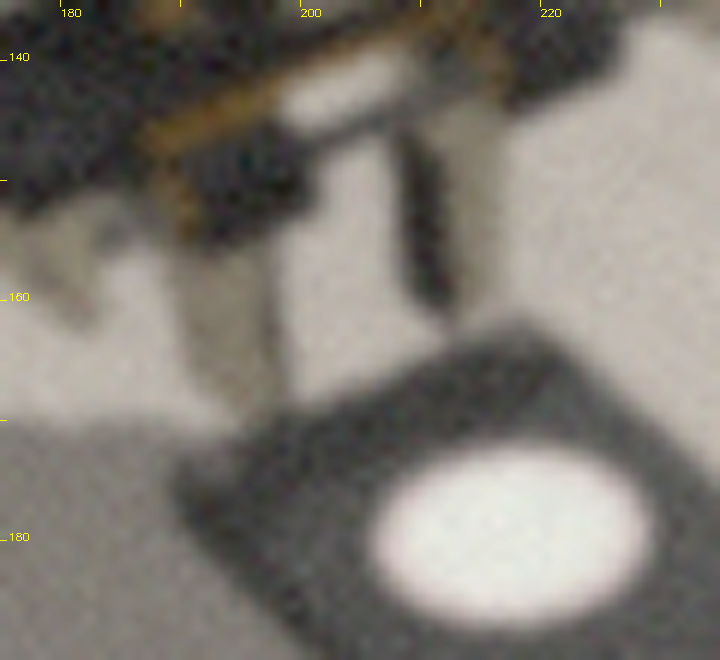

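The fingertips stand about 24 mm higher than the TCP at this opening, because they swing forward as they shut. They are therefore above the plate. I back off, shut the jaws so the tips are at the TCP and measure again.

Emit:
move_arm(deltas=[{"dp":[10,-3,0],"rotation":[0,0,0]},{"dp":[10,0,0],"rotation":[0,0,0]},{"dp":[11,0,0],"rotation":[0,0,0]}])

```text
t: 2.73
eef_pos: [0.514, 0.1902, 0.0407]
ee_rot: [-1.567, 0.004, 1.582]
force: [-0.7, -0.6, 0.2]
width: 0.043
```

Emit:
move_arm(deltas=[{"dp":[0,0,0],"rotation":[0,0,0]},{"dp":[0,0,0],"rotation":[0,0,0]},{"dp":[0,0,0],"rotation":[0,0,0]},{"dp":[0,0,0],"rotation":[0,0,0]},{"dp":[0,0,0],"rotation":[0,0,0]}], jaw=255)

```text
t: 3.15
eef_pos: [0.5141, 0.1949, 0.0404]
ee_rot: [-1.567, 0.004, 1.586]
force: [-1.0, -0.7, -0.1]
width: 0.0149
```

```bash
python3 plan.py 513 180 36 90.7 2
python3 - <<'E'
from station import arm
from h import *
f=arm.grab_frame("side");np.savez("side4.npz",**f)
crop(f,175,115,245,185,9,"pics/s4.png")
for v in range(148,172,2):
  for u in (196,200,): print((u,v),bydepth(f,[(u,v)]).round(4)[0],end=" ")
  print()
E
```

```text
at [514.1 194.9  40.4] [-89.79   0.22  90.89] F [-1.  -0.7 -0.1] w 14.9 t 3.15 q [ 0.72  0.32 -0.46  0.   -0.79 -0.7 ]
[{"dp": [-7.4, 2.2, 0.7], "rotation": [-0.1, 0.09, -0.11]}, {"dp": [-7.4, 2.2, 0.7], "rotation": [-0.1, 0.09, -0.11]}]
(196, 148) [0.5229 0.203  0.0878] (200, 148) [0.5254 0.1851 0.0962] 
(196, 150) [ 5.801e-01  3.062e-01 -1.000e-04] (200, 150) [0.5255 0.1865 0.0887] 
(196, 152) [ 0.5752  0.2989 -0.0017] (200, 152) [0.5225 0.1825 0.0854] 
(196, 154) [ 0.5698  0.2907 -0.0024] (200, 154) [0.5237 0.1857 0.0763] 
(196, 156) [ 5.626e-01  2.793e-01 -5.000e-04] (200, 156) [0.5257 0.1903 0.0659] 
(196, 158) [ 0.5576  0.2718 -0.0017] (200, 158) [5.658e-01 2.614e-01 3.000e-04] 
(196, 160) [ 0.5516  0.2625 -0.0013] (200, 160) [ 0.5612  0.2548 -0.0014] 
(196, 162) [ 0.5451  0.2523 -0.    ] (200, 162) [ 0.5546  0.2445 -0.    ] 
(196, 164) [ 0.5415  0.2472 -0.0029] (200, 164) [ 0.5502  0.2382 -0.0019] 
(196, 166) [5.341e-01 2.352e-01 1.000e-04] (200, 166) [ 5.436e-01  2.279e-01 -2.000e-04] 
(196, 168) [ 0.5296  0.2287 -0.0014] (200, 168) [ 0.5384  0.2202 -0.0007] 
(196, 170) [ 0.5248  0.2213 -0.0022] (200, 170) [0.5044 0.1617 0.0435]
```

View pics/s4.png

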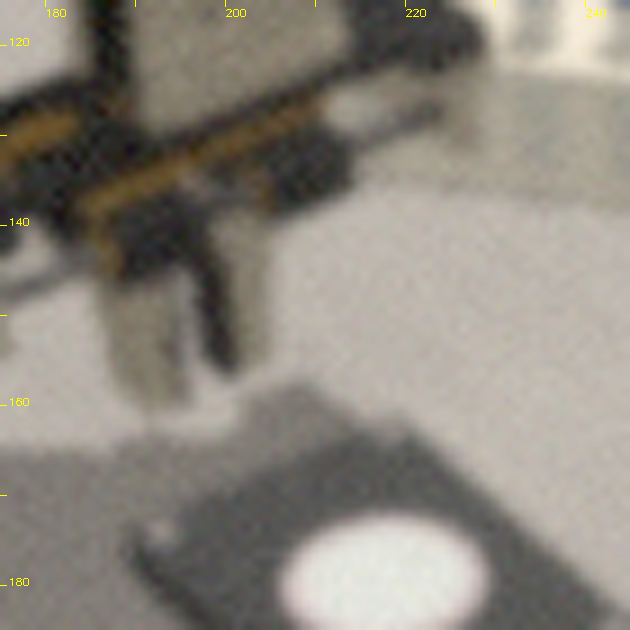

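Emit:
move_arm(deltas=[{"dp":[0,0,0],"rotation":[0,0,0]},{"dp":[0,0,0],"rotation":[0,0,0]},{"dp":[0,0,0],"rotation":[0,0,0]}])

```text
t: 3.45
eef_pos: [0.514, 0.1942, 0.0402]
ee_rot: [-1.567, 0.004, 1.585]
force: [-0.4, -0.3, -1.1]
width: 0.0004
```

Run:
```python
from station import arm
from h import *
s=arm.get_state();print(s["eef_pos"],s["width"])
f=arm.grab_frame("side");np.savez("side5.npz",**f)
t=arm.grab_frame("top");np.savez("top5.npz",**t)
crop(f,175,115,245,185,9,"pics/s5.png")
for v in range(128,166,2):
  for u in (192,194,196,198): print((u,v),bydepth(f,[(u,v)]).round(3)[0],end=" ")
  print()
print(tri(f,[(196,160)],f,[(196,160)])[:,0]*0)
```

```text
[0.51396729 0.19415916 0.0402369 ] 0.00043586103075752994
(192, 128) [0.499 0.17  0.178] (194, 128) [0.505 0.17  0.176] (196, 128) [0.509 0.167 0.176] (198, 128) [0.515 0.166 0.174] 
(192, 130) [0.498 0.168 0.174] (194, 130) [0.504 0.169 0.171] (196, 130) [0.51  0.17  0.168] (198, 130) [0.515 0.168 0.167] 
(192, 132) [0.497 0.168 0.168] (194, 132) [0.502 0.167 0.166] (196, 132) [0.511 0.172 0.161] (198, 132) [0.515 0.17  0.16 ] 
(192, 134) [0.497 0.17  0.161] (194, 134) [0.504 0.171 0.158] (196, 134) [0.51  0.172 0.155] (198, 134) [0.521 0.18  0.147] 
(192, 136) [0.498 0.172 0.154] (194, 136) [0.501 0.167 0.155] (196, 136) [0.506 0.166 0.153] (198, 136) [0.509 0.16  0.155] 
(192, 138) [0.492 0.163 0.155] (194, 138) [0.495 0.159 0.155] (196, 138) [0.501 0.158 0.153] (198, 138) [0.505 0.155 0.153] 
(192, 140) [0.486 0.154 0.155] (194, 140) [0.492 0.154 0.153] (196, 140) [0.498 0.153 0.151] (198, 140) [0.504 0.155 0.147] 
(192, 142) [0.486 0.155 0.149] (194, 142) [0.491 0.154 0.147] (196, 142) [0.499 0.156 0.142] (198, 142) [0.505 0.156 0.14 ] 
(192, 144) [0.485 0.154 0.144] (194, 144) 
[... 655 characters left out ...]
 [0.507 0.178 0.088] (198, 154) [0.516 0.184 0.081] 
(192, 156) [0.5   0.19  0.078] (194, 156) [0.501 0.181 0.083] (196, 156) [0.509 0.183 0.078] (198, 156) [0.516 0.184 0.074] 
(192, 158) [0.499 0.19  0.071] (194, 158) [0.501 0.182 0.075] (196, 158) [0.507 0.181 0.073] (198, 158) [0.515 0.183 0.068] 
(192, 160) [0.54  0.266 0.002] (194, 160) [0.5   0.182 0.069] (196, 160) [ 0.552  0.263 -0.001] (198, 160) [ 0.556  0.259 -0.001] 
(192, 162) [0.535 0.258 0.001] (194, 162) [ 0.542  0.259 -0.002] (196, 162) [0.543 0.248 0.003] (198, 162) [0.55  0.248 0.   ] 
(192, 164) [0.53  0.251 0.   ] (194, 164) [ 0.535  0.249 -0.001] (196, 164) [ 0.54   0.245 -0.001] (198, 164) [ 0.545  0.242 -0.002] 
[0.]
```

View pics/s5.png

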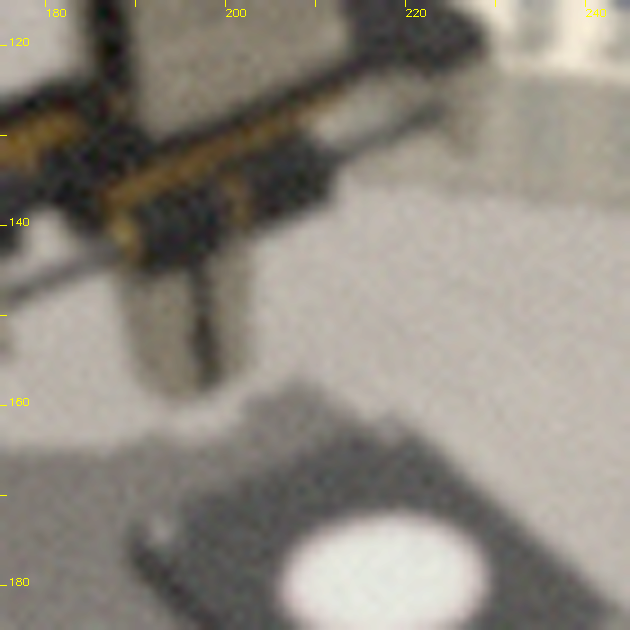

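Shut, the tips image at z≈0.065 while the TCP reads 0.040, though x and y agree. Before trusting either value I probe the free bench gently with the shut fingers.

Emit:
move_arm(deltas=[{"dp":[0,8,0],"rotation":[0,0,0]},{"dp":[0,8,0],"rotation":[0,0,0]},{"dp":[0,8,0],"rotation":[0,0,0]},{"dp":[0,5,0],"rotation":[0,0,0]},{"dp":[0,0,0],"rotation":[0,0,0]}])

```text
t: 3.97
eef_pos: [0.5137, 0.1937, 0.008]
ee_rot: [-1.567, 0.004, 1.585]
force: [-0.0, -0.6, 0.0]
width: 0.0006
```

Run:
```python
from station import arm
from h import *
s=arm.get_state();print(s["eef_pos"],s["width"],s["force"])
f=arm.grab_frame("side");np.savez("side6.npz",**f)
crop(f,175,125,245,195,9,"pics/s6.png")
for v in range(150,180,2):
  for u in (192,194,196,198): print((u,v),bydepth(f,[(u,v)]).round(3)[0],end=" ")
  print()
```

```text
[0.51370889 0.19371588 0.00799709] 0.0005568529639256463 [-0.0405365  -0.58222706  0.03079995]
(192, 150) [0.485 0.158 0.122] (194, 150) [0.488 0.153 0.124] (196, 150) [0.495 0.155 0.119] (198, 150) [0.501 0.154 0.117] 
(192, 152) [0.481 0.152 0.121] (194, 152) [0.488 0.155 0.116] (196, 152) [0.495 0.155 0.113] (198, 152) [0.501 0.156 0.109] 
(192, 154) [0.482 0.154 0.113] (194, 154) [0.489 0.157 0.108] (196, 154) [0.494 0.155 0.107] (198, 154) [0.499 0.154 0.105] 
(192, 156) [0.481 0.155 0.106] (194, 156) [0.485 0.151 0.106] (196, 156) [0.507 0.179 0.081] (198, 156) [0.514 0.181 0.076] 
(192, 158) [0.496 0.184 0.076] (194, 158) [0.501 0.182 0.075] (196, 158) [0.508 0.183 0.071] (198, 158) [0.514 0.183 0.069] 
(192, 160) [0.496 0.184 0.069] (194, 160) [0.502 0.184 0.067] (196, 160) [0.505 0.179 0.068] (198, 160) [0.513 0.182 0.062] 
(192, 162) [0.498 0.19  0.058] (194, 162) [0.499 0.181 0.062] (196, 162) [0.505 0.18  0.061] (198, 162) [0.515 0.187 0.052] 
(192, 164) [0.5   0.196 0.047] (194, 164) [0.498 0.18  0.057] (196, 164) [0.505 0.181 0.053] (198, 164) [0.51  0.178 0.052] 
(192,
[... 177 characters left out ...]
 0.037] (196, 168) [0.503 0.18  0.04 ] (198, 168) [0.509 0.181 0.037] 
(192, 170) [ 0.515  0.228 -0.001] (194, 170) [ 0.521  0.226 -0.003] (196, 170) [0.523 0.218 0.   ] (198, 170) [0.5   0.165 0.044] 
(192, 172) [0.509 0.218 0.   ] (194, 172) [0.486 0.164 0.045] (196, 172) [0.488 0.156 0.049] (198, 172) [0.493 0.155 0.046] 
(192, 174) [0.475 0.156 0.048] (194, 174) [0.48  0.154 0.046] (196, 174) [0.484 0.151 0.046] (198, 174) [0.489 0.148 0.046] 
(192, 176) [0.47  0.149 0.047] (194, 176) [0.476 0.148 0.045] (196, 176) [0.479 0.143 0.046] (198, 176) [0.485 0.142 0.044] 
(192, 178) [0.469 0.148 0.042] (194, 178) [0.47  0.138 0.048] (196, 178) [0.474 0.135 0.047] (198, 178) [0.48  0.134 0.045]
```

View pics/s6.png

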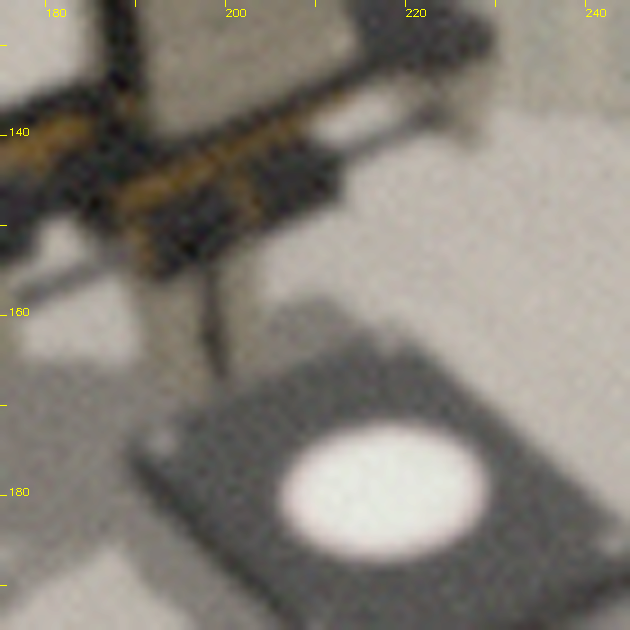

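Emit:
move_arm(deltas=[{"dp":[0,4,0],"rotation":[0,0,0]},{"dp":[0,4,0],"rotation":[0,0,0]},{"dp":[0,2,0],"rotation":[0,0,0]}])

```text
t: 4.27
eef_pos: [0.5141, 0.194, -0.0023]
ee_rot: [-1.567, 0.004, 1.585]
force: [0.4, 0.4, 0.3]
width: 0.0001
```

Emit:
move_arm(deltas=[{"dp":[0,3,0],"rotation":[0,0,0]},{"dp":[0,3,0],"rotation":[0,0,0]},{"dp":[0,2,0],"rotation":[0,0,0]}])

```text
t: 4.52
eef_pos: [0.5143, 0.1941, -0.0109]
ee_rot: [-1.568, 0.003, 1.585]
force: [0.0, 0.2, 0.5]
width: 0.0003
```

Emit:
move_arm(deltas=[{"dp":[0,3,0],"rotation":[0,0,0]},{"dp":[0,3,0],"rotation":[0,0,0]}])

```text
t: 4.68
eef_pos: [0.5144, 0.1943, -0.0172]
ee_rot: [-1.568, 0.003, 1.585]
force: [-0.6, 0.2, 0.2]
width: 0.0004
```

Emit:
move_arm(deltas=[{"dp":[0,2,0],"rotation":[0,0,0]},{"dp":[0,2,0],"rotation":[0,0,0]}])

```text
t: 4.85
eef_pos: [0.5144, 0.1942, -0.0218]
ee_rot: [-1.568, 0.003, 1.585]
force: [-0.4, -0.3, 0.2]
width: 0.0006
```

Emit:
move_arm(deltas=[{"dp":[0,1.5,0],"rotation":[0,0,0]},{"dp":[0,1.5,0],"rotation":[0,0,0]}])

```text
t: 5.02
eef_pos: [0.5144, 0.1941, -0.0242]
ee_rot: [-1.568, 0.004, 1.586]
force: [-12.0, 0.1, 35.7]
width: 0.0004
```

Emit:
move_arm(deltas=[{"dp":[0,1.5,0],"rotation":[0,0,0]},{"dp":[0,1,0],"rotation":[0,0,0]}])

```text
t: 5.18
eef_pos: [0.5144, 0.1942, -0.024]
ee_rot: [-1.569, 0.004, 1.587]
force: [-3.6, -0.4, 6.6]
width: 0.0005
```

Bench contact comes at a reading of -24 mm, so the real tip height is the reading plus 24 mm, which agrees with the pictures. I use that from here on, rise to reading 12 (tip 36 mm) and reopen to about 43 mm for a two-finger push.

Emit:
move_arm(deltas=[{"dp":[0,-18,0],"rotation":[0,0,0]},{"dp":[0,-18,0],"rotation":[0,0,0]},{"dp":[0,0,0],"rotation":[0,0,0]},{"dp":[0,0,0],"rotation":[0,0,0]}], jaw=130)

```text
t: 5.52
eef_pos: [0.5141, 0.1941, 0.0134]
ee_rot: [-1.568, 0.004, 1.587]
force: [-0.2, 0.5, -0.6]
width: 0.0219
```

```bash
python3 plan.py 514 182 12 90.7 1
```

```text
at [514.1 194.1  13.4] [-89.86   0.25  90.95] F [-0.2  0.5 -0.6] w 21.9 t 5.52 q [ 0.72  0.36 -0.49  0.   -0.73 -0.7 ]
[{"dp": [-12.1, 1.5, 0.3], "rotation": [-0.14, 0.25, -0.25]}]
```

Emit:
move_arm(deltas=[{"dp":[-3,0.5,0],"rotation":[0,0,0]},{"dp":[-4,0.5,0],"rotation":[0,0,0]},{"dp":[-4,0.5,0],"rotation":[0,0,0]},{"dp":[-4,0,0.2],"rotation":[0,0,0]},{"dp":[-5,0,0.3],"rotation":[0,0,0]}])

```text
t: 5.93
eef_pos: [0.5137, 0.1736, 0.0102]
ee_rot: [-1.568, 0.004, 1.588]
force: [-2.8, 7.6, 4.6]
width: 0.0427
```

Emit:
move_arm(deltas=[{"dp":[-5,0,0.3],"rotation":[0,0,0]},{"dp":[-5,0,0.3],"rotation":[0,0,0]},{"dp":[-5,0,0.3],"rotation":[0,0,0]},{"dp":[-5,0,0.3],"rotation":[0,0,0]}])

```text
t: 6.27
eef_pos: [0.5155, 0.1564, 0.0105]
ee_rot: [-1.573, -0.003, 1.587]
force: [0.1, 6.2, 1.2]
width: 0.0433
```

```bash
python3 plan.py 507 29 12 90.7 22;python3 - <<'E'
from station import arm
from h import *
f=arm.grab_frame("side"); crop(f,140,100,300,240,5,"pics/s7.png")
f=arm.grab_frame("top"); crop(f,180,160,310,250,6,"pics/t7.png")
E
```

```text
at [515.5 156.4  10.5] [-90.15  -0.2   90.93] F [0.1 6.2 1.2] w 43.3 t 6.27 q [ 0.66  0.34 -0.52 -0.   -0.7  -0.64]
[{"dp": [-5.8, -0.1, 0.5], "rotation": [0.01, 0.01, 0.01]}, {"dp": [-5.8, -0.1, 0.5], "rotation": [0.01, 0.01, 0.01]}, {"dp": [-5.8, -0.1, 0.5], "rotation": [0.01, 0.01, 0.01]}, {"dp": [-5.8, -0.1, 0.5], "rotation": [0.01, 0.01, 0.01]}, {"dp": [-5.8, -0.1, 0.5], "rotation": [0.01, 0.01, 0.01]}]
[{"dp": [-5.8, -0.1, 0.5], "rotation": [0.01, 0.01, 0.01]}, {"dp": [-5.8, -0.1, 0.5], "rotation": [0.01, 0.01, 0.01]}, {"dp": [-5.8, -0.1, 0.5], "rotation": [0.01, 0.01, 0.01]}, {"dp": [-5.8, -0.1, 0.5], "rotation": [0.01, 0.01, 0.01]}, {"dp": [-5.8, -0.1, 0.5], "rotation": [0.01, 0.01, 0.01]}]
[{"dp": [-5.8, -0.1, 0.5], "rotation": [0.01, 0.01, 0.01]}, {"dp": [-5.8, -0.1, 0.5], "rotation": [0.01, 0.01, 0.01]}, {"dp": [-5.8, -0.1, 0.5], "rotation": [0.01, 0.01, 0.01]}, {"dp": [-5.8, -0.1, 0.5], "rotation": [0.01, 0.01, 0.01]}, {"dp": [-5.8, -0.1, 0.5], "rotation": [0.01, 0.01, 0.01]}]
[{"dp": [-5.8, -0.1, 0.5], "rotation": [0.01, 0.01, 0.01]}, {"dp": [-5.8, -0.1, 0.5], "rotation": [0.01, 0.01, 0.01]}, {"dp": [-5.8, -0.1, 0.5], "rotation": [0.01, 0.01, 0.01]}, {"dp": [-5.8, -0.1, 0.5], "rotation": [0.01, 0.01, 0.01]}, {"dp": [-5.8, -0.1, 0.5], "rotation": [0.01, 0.01, 0.01]}]
[{"dp": [-5.8, -0.1, 0.5], "rotation": [0.01, 0.01, 0.01]}, {"dp": [-5.8, -0.1, 0.5], "rotation": [0.01, 0.01, 0.01]}]
```

View pics/s7.png

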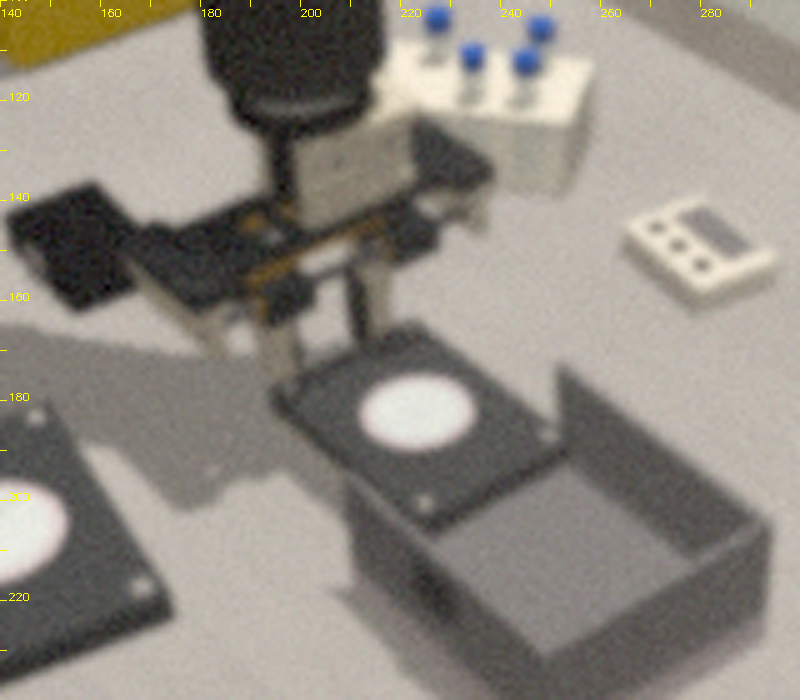

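View pics/t7.png

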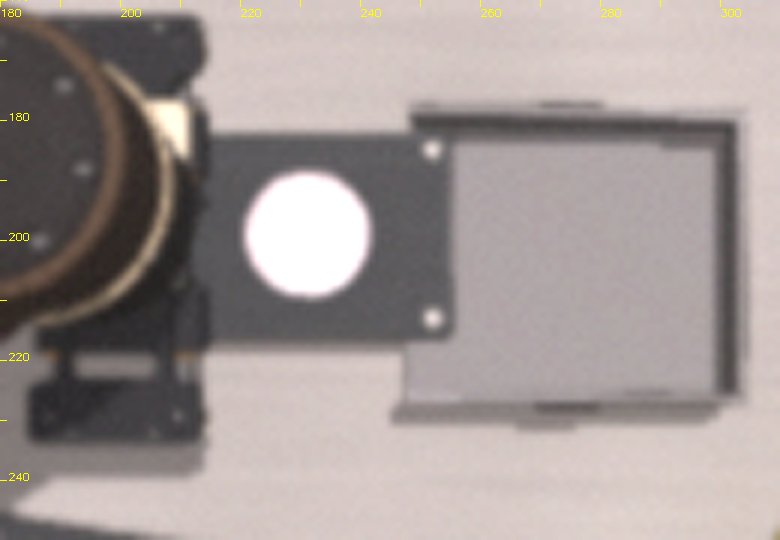

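Now the plate moves. Its window is at (231,199), it is square to the box, but it sits close to the far wall. I bias the push towards -x.

Emit:
move_arm(deltas=[{"dp":[-5,0,1.3],"rotation":[0,0,0]},{"dp":[-5,0,1.3],"rotation":[0,0,0]},{"dp":[-5,0,1.3],"rotation":[0,0,0]},{"dp":[-5,0,1.3],"rotation":[0,0,0]},{"dp":[-5,0,1.3],"rotation":[0,0,0]}])

```text
t: 6.78
eef_pos: [0.5123, 0.1332, 0.0106]
ee_rot: [-1.579, -0.007, 1.588]
force: [-0.0, 5.7, 1.7]
width: 0.043
```

```bash
python3 plan.py 507 29 12 90.7 18|head -2;python3 - <<'E'
from station import arm
from h import *
f=arm.grab_frame("top"); crop(f,180,160,310,250,6,"pics/t8.png")
E
```

```text
at [512.3 133.2  10.6] [-90.45  -0.41  91.  ] F [-0.   5.7  1.7] w 43.0 t 6.78 q [ 0.62  0.33 -0.55 -0.   -0.69 -0.6 ]
[{"dp": [-5.8, -0.1, 0.4], "rotation": [0.03, 0.02, 0.02]}, {"dp": [-5.8, -0.1, 0.4], "rotation": [0.03, 0.02, 0.02]}, {"dp": [-5.8, -0.1, 0.4], "rotation": [0.03, 0.02, 0.02]}, {"dp": [-5.8, -0.1, 0.4], "rotation": [0.03, 0.02, 0.02]}, {"dp": [-5.8, -0.1, 0.4], "rotation": [0.03, 0.02, 0.02]}]
```

View pics/t8.png

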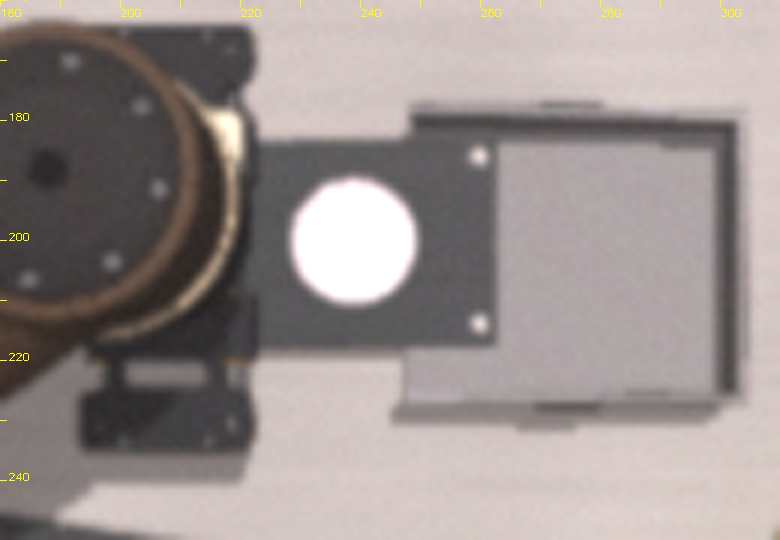

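Emit:
move_arm(deltas=[{"dp":[-5,0,1.2],"rotation":[0,0,0]},{"dp":[-5,0,1.2],"rotation":[0,0,0]},{"dp":[-5,0,1.2],"rotation":[0,0,0]},{"dp":[-5,0,1.2],"rotation":[0,0,0]},{"dp":[-5,0,1.2],"rotation":[0,0,0]}])

```text
t: 7.25
eef_pos: [0.5112, 0.1114, 0.0125]
ee_rot: [-1.588, -0.013, 1.59]
force: [-0.1, 5.9, 0.7]
width: 0.043
```

Emit:
move_arm(deltas=[{"dp":[-5,0,0.8],"rotation":[0,0,0]},{"dp":[-5,0,0.8],"rotation":[0,0,0]},{"dp":[-5,0,0.8],"rotation":[0,0,0]},{"dp":[-5,0,0.8],"rotation":[0,0,0]},{"dp":[-5,0,0.8],"rotation":[0,0,0]}])

```text
t: 7.67
eef_pos: [0.507, 0.085, 0.0115]
ee_rot: [-1.587, -0.013, 1.591]
force: [0.1, 3.9, -0.8]
width: 0.0426
```

```bash
python3 plan.py 507 29 12 90.7 10|head -2;python3 - <<'E'
from station import arm
from h import *
f=arm.grab_frame("top"); crop(f,180,160,310,250,6,"pics/t9.png")
f=arm.grab_frame("side"); crop(f,150,110,300,240,5,"pics/s9.png")
E
```

```text
at [507.   85.   11.5] [-90.93  -0.76  91.16] F [ 0.1  3.9 -0.8] w 42.6 t 7.67 q [ 0.55  0.3  -0.59 -0.01 -0.66 -0.52]
[{"dp": [-5.6, -0.1, 0.1], "rotation": [0.09, 0.05, 0.08]}, {"dp": [-5.6, -0.1, 0.1], "rotation": [0.09, 0.05, 0.08]}, {"dp": [-5.6, -0.1, 0.1], "rotation": [0.09, 0.05, 0.08]}, {"dp": [-5.6, -0.1, 0.1], "rotation": [0.09, 0.05, 0.08]}, {"dp": [-5.6, -0.1, 0.1], "rotation": [0.09, 0.05, 0.08]}]
```

View pics/t9.png

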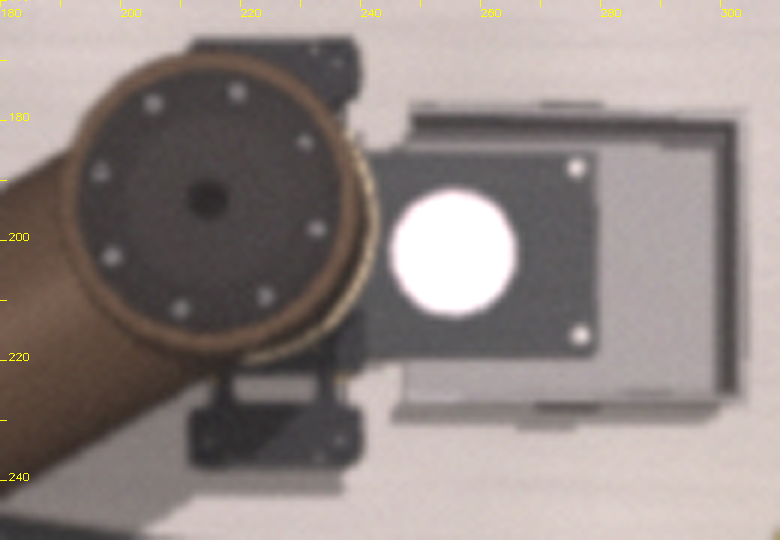

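View pics/s9.png

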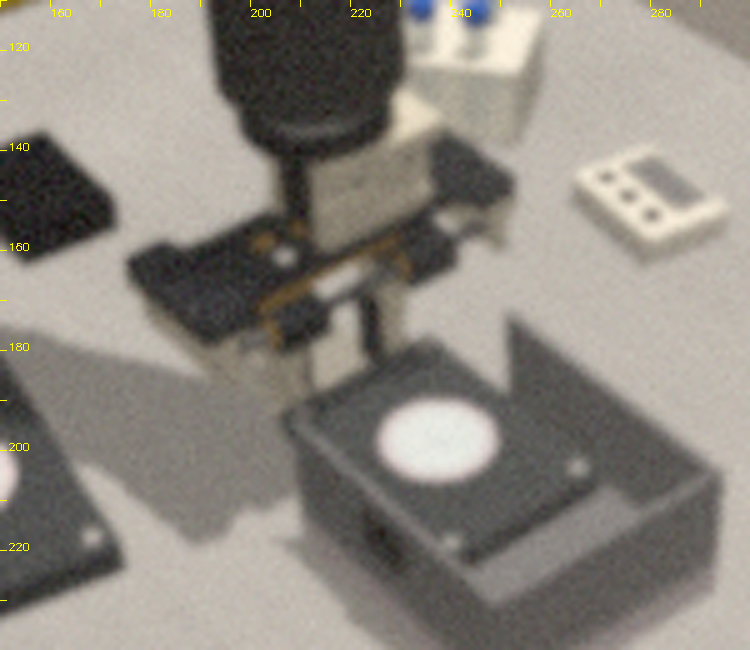

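The plate is well centred across the box and tilting down into it, with its front edge at about (278,200). I keep going straight.

Emit:
move_arm(deltas=[{"dp":[-5,0,0],"rotation":[0.2,0.1,0.2]},{"dp":[-5,0,0],"rotation":[0.2,0.1,0.2]},{"dp":[-5,0,0],"rotation":[0.1,0,0.1]},{"dp":[-5,0,0],"rotation":[0.1,0,0.1]},{"dp":[-5,0,0],"rotation":[0,0,0]}])

```text
t: 8.18
eef_pos: [0.5067, 0.0576, 0.011]
ee_rot: [-1.574, -0.001, 1.586]
force: [-0.1, 4.5, -2.0]
width: 0.0428
```

Emit:
move_arm(deltas=[{"dp":[-5,0,0],"rotation":[0,0,0]},{"dp":[-5,0,0],"rotation":[0,0,0]},{"dp":[-4,0,0],"rotation":[0,0,0]}])

```text
t: 8.43
eef_pos: [0.5067, 0.0419, 0.0107]
ee_rot: [-1.573, -0.001, 1.586]
force: [-0.2, 4.8, -0.6]
width: 0.043
```

```bash
python3 plan.py 507 30 12 90.7 4|head -2;python3 - <<'E'
from station import arm
from h import *
f=arm.grab_frame("top"); np.savez("topA.npz",**f);crop(f,180,160,310,250,6,"pics/t10.png")
f=arm.grab_frame("side"); crop(f,150,110,300,240,5,"pics/s10.png")
E
```

```text
at [506.7  41.9  10.7] [-9.014e+01 -7.000e-02  9.087e+01] F [-0.2  4.8 -0.6] w 43.0 t 8.43 q [ 0.47  0.3  -0.59  0.   -0.68 -0.45]
[{"dp": [-3.0, -0.3, -0.0], "rotation": [0.04, 0.04, 0.02]}, {"dp": [-3.0, -0.3, -0.0], "rotation": [0.04, 0.04, 0.02]}, {"dp": [-3.0, -0.3, -0.0], "rotation": [0.04, 0.04, 0.02]}, {"dp": [-3.0, -0.3, -0.0], "rotation": [0.04, 0.04, 0.02]}]
```

View pics/t10.png

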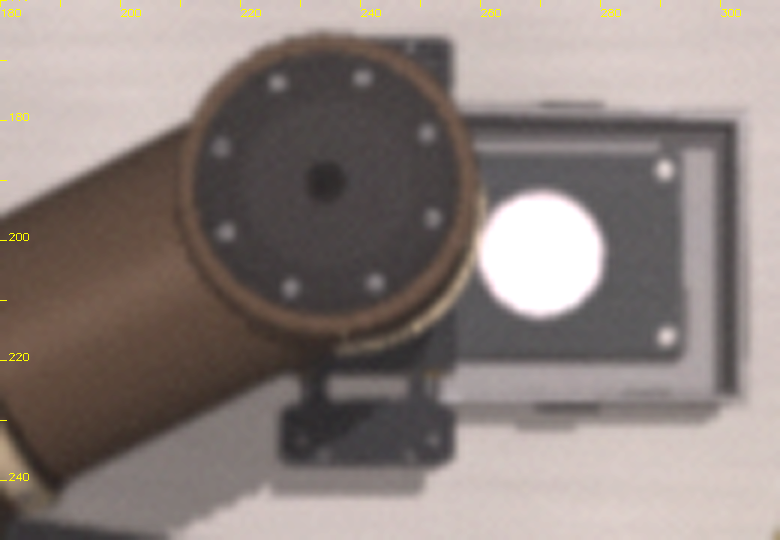

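View pics/s10.png

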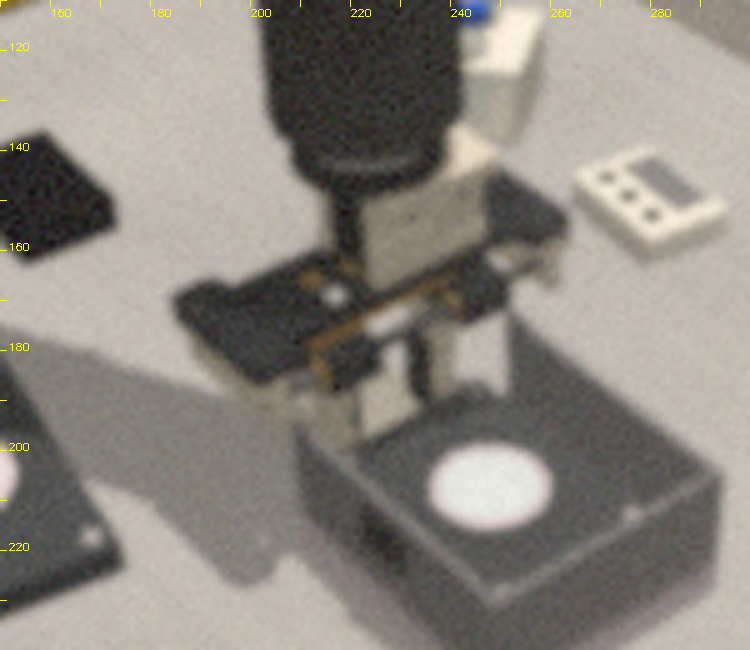

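Emit:
move_arm(deltas=[{"dp":[-3,0,0],"rotation":[0,0,0]},{"dp":[-3,0,0],"rotation":[0,0,0]},{"dp":[-3,0,0],"rotation":[0,0,0]},{"dp":[-3,0,0],"rotation":[0,0,0]},{"dp":[0,0,0],"rotation":[0,0,0]}])

```text
t: 8.95
eef_pos: [0.5065, 0.0284, 0.0107]
ee_rot: [-1.573, -0.001, 1.586]
force: [-0.2, 1.1, -1.0]
width: 0.0431
```

Emit:
move_arm(deltas=[{"dp":[10,-10,0],"rotation":[0,0,0]},{"dp":[15,-30,0],"rotation":[0,0,0]},{"dp":[15,-35,0],"rotation":[0,0,0]},{"dp":[35,-35,0],"rotation":[0,0,0]},{"dp":[35,-35,0],"rotation":[0,0,0]}])

```text
t: 9.37
eef_pos: [0.4981, 0.1219, 0.1426]
ee_rot: [-1.553, 0.011, 1.577]
force: [1.3, 0.7, -0.2]
width: 0.0432
```

Emit:
move_arm(deltas=[{"dp":[35,0,-30],"rotation":[0,0,0]},{"dp":[35,0,-30],"rotation":[0,0,0]},{"dp":[35,0,-30],"rotation":[0,0,0]}])

```text
t: 9.62
eef_pos: [0.5794, 0.2194, 0.1515]
ee_rot: [-1.565, 0.005, 1.578]
force: [1.1, -0.6, 1.1]
width: 0.0428
```

```bash
python3 plan.py 507 30 12 90.7 4|head -1;python3 - <<'E'
from station import arm
from h import *
f=arm.grab_frame("top"); np.savez("topB.npz",**f);crop(f,190,165,320,245,6,"pics/t11.png")
f=arm.grab_frame("side"); np.savez("sideB.npz",**f); crop(f,170,110,310,240,5,"pics/s11.png")
E
```

```text
at [579.4 219.4 151.5] [-89.67   0.3   90.4 ] F [ 1.1 -0.6  1.1] w 42.8 t 9.62 q [ 0.68  0.31 -0.18  0.   -1.09 -0.67]
```

View pics/t11.png

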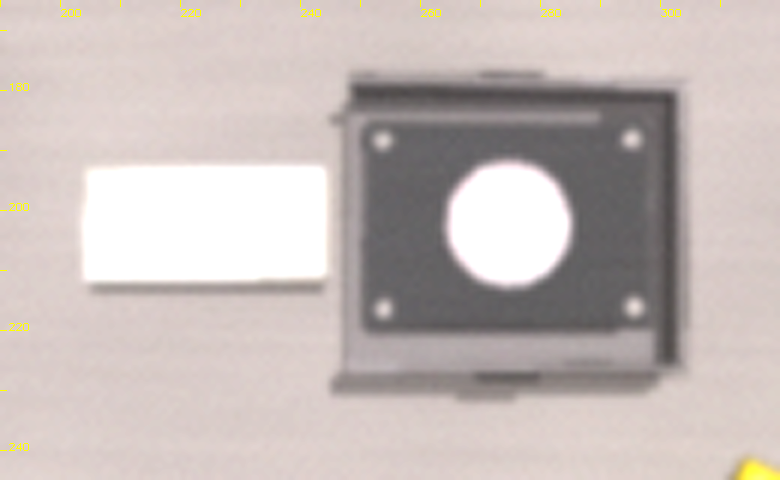

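View pics/s11.png

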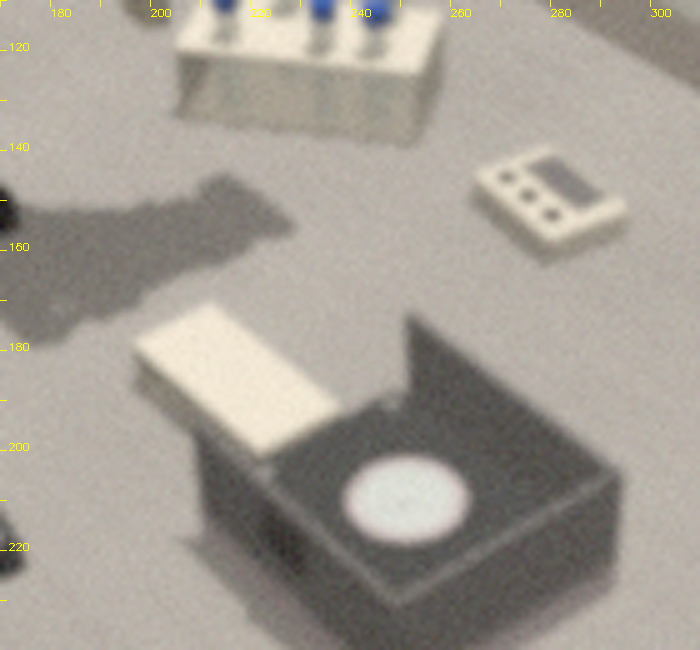

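The plate lies in the box: top view window at (274.5,202), rear edge at x≈250, inside the opening at 247. The white slide box is free at (224,203). I measure both.

```bash
cat > m2.py <<'E'
from h import *
t=load("topB.npz");s=load("sideB.npz")
def rect(f,roi,thr,z,inv=False):
    x0,y0,x1,y1=roi; g=f["pixels"].min(2); m=np.zeros(g.shape,np.uint8)
    m[y0:y1,x0:x1]=(g[y0:y1,x0:x1]>thr)*255
    c=max(cv2.findContours(m,0,1)[0],key=cv2.contourArea)
    M=cv2.moments(c); cen=(M["m10"]/M["m00"],M["m01"]/M["m00"])
    p=onplane(f,c.reshape(-1,2),z)[:,:2]*1000
    return cen,cv2.minAreaRect(p.astype(np.float32))
a=rect(t,(196,185,246,218),150,.030);print("top slidebox",a)
b=rect(s,(190,165,240,205),165,.030);print("side slidebox",b, onplane(s,[b[0]],.03))
print("tri",tri(t,[a[0]],s,[b[0]]).round(4), onplane(t,[a[0]],.03))
a=rect(t,(258,185,292,220),130,.043);b=rect(s,(230,195,268,222),130,.043)
print("window",a[0],b[0],tri(t,[a[0]],s,[b[0]]).round(4), onplane(t,[a[0]],.043),onplane(s,[b[0]],.043))
sc=[(190+382/6-.42,165+140/6-.42),(190+632/6-.42,165+138/6-.42),(190+384/6-.42,165+309/6-.42),(190+634/6-.42,165+307/6-.42)]
print(onplane(t,sc,.043).round(4))
print("z",bydepth(t,[(255,200),(292,205),(262,213)]).round(4),bydepth(t,[(215,200),(235,200)]).round(4))
E
python3 m2.py
```

```text
top slidebox ((223.39431486880466, 201.90160349854227), ((511.4529113769531, 97.71199035644531), (53.30495071411133, 115.49214172363281), 0.5672181248664856))Traceback (most recent call last):
  File "m2.py", line 11, in <module>
    b=rect(s,(190,165,240,205),165,.030);print("side slidebox",b, onplane(s,[b[0]],.03))
  File "m2.py", line 6, in rect
    c=max(cv2.findContours(m,0,1)[0],key=cv2.contourArea)
ValueError: max() iterable argument is empty
```

```bash
sed -i 's/(190,165,240,205),165/(190,165,240,205),125/; s/(230,195,268,222),130/(230,195,268,222),100/' m2.py; python3 m2.py; python3 m1.py topB.npz; python3 -c "
from h import *
s=load('sideB.npz');g=s['pixels'].min(2)
for p in ((210,178),(225,190),(195,190),(240,160),(250,208)):print(p,g[p[1],p[0]])"
```

```text
top slidebox ((223.39431486880466, 201.90160349854227), ((511.4529113769531, 97.71199035644531), (53.30495071411133, 115.49214172363281), 0.5672181248664856))
side slidebox ((216.71846096929335, 184.41916389197186), ((513.0908813476562, 96.13470458984375), (50.650596618652344, 113.50151062011719), 0.9639697670936584)) [[0.51293343 0.09437306 0.03      ]]
tri [[0.5131 0.0973 0.0278 0.0029]] [[0.51168345 0.0979289  0.03      ]]
window (274.3379710144927, 201.78376811594202) (250.93615715162673, 209.45058317986494) [[ 0.5131 -0.0524  0.0437  0.0013]] [[ 0.51256609 -0.05202327  0.043     ]] [[ 0.51407554 -0.05214729  0.043     ]]
[[ 0.5527  0.01    0.043 ]
 [ 0.5549 -0.1122  0.043 ]
 [ 0.4703  0.0082  0.043 ]
 [ 0.4722 -0.1134  0.043 ]]
z [[ 0.5178  0.0046  0.0362]
 [ 0.5039 -0.1042  0.0374]
 [ 0.4795 -0.0162  0.042 ]] [[0.5172 0.1231 0.0279]
 [0.5177 0.0637 0.0294]]
far floor [ 0.5714 -0.0498  0.027 ] 90.08 [273.   182.37]
-y floor [ 0.5057 -0.1272  0.027 ] 179.8 [299.54 206.  ]
near floor [ 0.4409 -0.0321  0.027 ] 91.24 [273.   226.28]
near rim [ 0.4405 -0.0309  0.082 ] 91.24 [273.   226.28]
(210, 178) 134
(225, 190) 132
(195, 190) 107
(240, 160) 105
(250, 208) 136
```

Plate centre is (0.513, -0.052), which is y≈-5 mm in the box, with its top at 43.7 mm. The slide box centre is (0.512, 0.097), moved only a few mm. Next is the slider.

```bash
python3 plan.py 471 -378 120 124.5 18
```

```text
at [581.4 221.6 148.8] [-89.6    0.39  90.5 ] F [-1.6 -1.  -1.4] w 43.1 t 9.72 q [ 0.68  0.32 -0.18  0.   -1.09 -0.67]
[{"dp": [-33.2, 1.9, 6.4], "rotation": [-0.03, -1.89, -0.01]}, {"dp": [-33.0, 1.9, 7.5], "rotation": [-0.03, -1.89, -0.01]}, {"dp": [-32.7, 1.9, 8.6], "rotation": [-0.03, -1.89, -0.01]}, {"dp": [-32.4, 1.8, 9.7], "rotation": [-0.03, -1.89, -0.01]}, {"dp": [-32.1, 1.8, 10.7], "rotation": [-0.03, -1.89, -0.01]}]
[{"dp": [-31.7, 1.8, 11.8], "rotation": [-0.03, -1.89, -0.01]}, {"dp": [-31.3, 1.8, 12.8], "rotation": [-0.03, -1.89, -0.01]}, {"dp": [-30.9, 1.8, 13.9], "rotation": [-0.03, -1.89, -0.01]}, {"dp": [-30.4, 1.8, 14.9], "rotation": [-0.03, -1.89, -0.01]}, {"dp": [-29.9, 1.8, 15.9], "rotation": [-0.03, -1.89, -0.01]}]
[{"dp": [-29.4, 1.7, 16.8], "rotation": [-0.03, -1.89, -0.01]}, {"dp": [-28.8, 1.7, 17.8], "rotation": [-0.03, -1.89, -0.01]}, {"dp": [-28.2, 1.7, 18.7], "rotation": [-0.03, -1.89, -0.01]}, {"dp": [-27.6, 1.7, 19.7], "rotation": [-0.03, -1.89, -0.01]}, {"dp": [-26.9, 1.7, 20.6], "rotation": [-0.03, -1.89, -0.01]}]
[{"dp": [-26.2, 1.7, 21.4], "rotation": [-0.03, -1.89, -0.01]}, {"dp": [-25.5, 1.6, 22.3], "rotation": [-0.03, -1.89, -0.01]}, {"dp": [-24.8, 1.6, 23.1], "rotation": [-0.03, -1.89, -0.01]}]
```

Emit:
move_arm(deltas=[{"dp":[-33,1,6.5],"rotation":[0,-1.9,0]},{"dp":[-33,1,7.5],"rotation":[0,-1.9,0]},{"dp":[-33,1,8.5],"rotation":[0,-1.9,0]},{"dp":[-32,1,9.5],"rotation":[0,-1.9,0]},{"dp":[-32,1,10.5],"rotation":[0,-1.9,0]}], jaw=45)

```text
t: 10.13
eef_pos: [0.5503, 0.0538, 0.1414]
ee_rot: [-1.555, 0.011, 1.761]
force: [0.4, -0.3, -0.4]
width: 0.0695
```

Emit:
move_arm(deltas=[{"dp":[-32,1,12],"rotation":[0,-1.9,0]},{"dp":[-31,1,13],"rotation":[0,-1.9,0]},{"dp":[-31,1,14],"rotation":[0,-1.9,0]},{"dp":[-30,1,15],"rotation":[0,-1.9,0]},{"dp":[-30,1,16],"rotation":[0,-1.9,0]}])

```text
t: 10.55
eef_pos: [0.515, -0.1243, 0.1389]
ee_rot: [-1.546, 0.01, 1.936]
force: [1.4, 0.2, -0.3]
width: 0.0725
```

```bash
python3 plan.py 471 -378 110 124.5 9
```

```text
at [ 515.  -124.3  138.9] [-88.57   0.58 110.92] F [ 1.4  0.2 -0.3] w 72.5 t 10.55 q [ 0.15  0.18 -0.39  0.02 -1.02  0.21]
[{"dp": [-24.6, 3.8, 14.5], "rotation": [-0.17, -1.51, -0.05]}, {"dp": [-24.2, 3.8, 15.2], "rotation": [-0.17, -1.51, -0.05]}, {"dp": [-23.8, 3.7, 15.8], "rotation": [-0.17, -1.51, -0.05]}, {"dp": [-23.3, 3.6, 16.5], "rotation": [-0.17, -1.51, -0.05]}, {"dp": [-22.9, 3.6, 17.1], "rotation": [-0.17, -1.51, -0.05]}]
[{"dp": [-22.4, 3.5, 17.7], "rotation": [-0.17, -1.51, -0.05]}, {"dp": [-22.0, 3.4, 18.3], "rotation": [-0.17, -1.51, -0.05]}, {"dp": [-21.5, 3.4, 18.9], "rotation": [-0.17, -1.51, -0.05]}, {"dp": [-21.0, 3.3, 19.4], "rotation": [-0.17, -1.51, -0.05]}]
```

Emit:
move_arm(deltas=[{"dp":[-24.5,4,14.5],"rotation":[-0.2,-1.5,0]},{"dp":[-24,4,15],"rotation":[-0.2,-1.5,0]},{"dp":[-24,4,16],"rotation":[-0.2,-1.5,0]},{"dp":[-23.5,4,16.5],"rotation":[-0.2,-1.5,0]},{"dp":[-23,4,17],"rotation":[-0.2,-1.5,0]}])

```text
t: 10.97
eef_pos: [0.4838, -0.2759, 0.1216]
ee_rot: [-1.557, 0.008, 2.073]
force: [0.9, 0.5, -0.4]
width: 0.072
```

Emit:
move_arm(deltas=[{"dp":[-22.5,4,17.5],"rotation":[-0.2,-1.5,0]},{"dp":[-22,4,18],"rotation":[-0.2,-1.5,0]},{"dp":[-21.5,4,19],"rotation":[-0.2,-1.5,0]},{"dp":[-20,4,18],"rotation":[-0.2,-1.5,0]},{"dp":[0,0,0],"rotation":[0,0,0]}])

```text
t: 11.38
eef_pos: [0.457, -0.3976, 0.1044]
ee_rot: [-1.564, 0.002, 2.18]
force: [0.3, 0.1, 0.6]
width: 0.0721
```

```bash
python3 plan.py 471 -378 60 124.5 3
python3 - <<'E'
from station import arm
from h import *
f=arm.grab_frame("side"); np.savez("sideC.npz",**f);crop(f,270,210,400,350,5,"pics/s12.png")
E
```

```text
at [ 457.  -397.6  104.4] [-89.64   0.14 124.92] F [0.3 0.1 0.6] w 72.1 t 11.38 q [-0.39  0.32 -0.28  0.01 -0.97  0.99]
[{"dp": [2.7, 14.7, -7.7], "rotation": [-0.12, 0.14, -0.05]}, {"dp": [2.7, 14.8, -7.6], "rotation": [-0.12, 0.14, -0.05]}, {"dp": [2.7, 14.8, -7.6], "rotation": [-0.12, 0.14, -0.05]}]
```

View pics/s12.png

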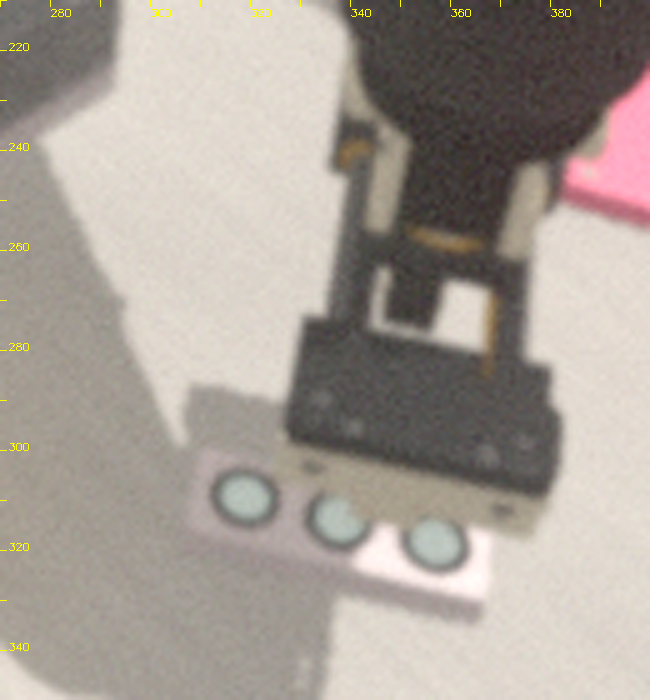

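The jaws are over the slider but off along it. I correct that while descending.

Emit:
move_arm(deltas=[{"dp":[2.7,15,-7.7],"rotation":[-0.1,0.1,0]},{"dp":[2.7,15,-7.7],"rotation":[-0.1,0.1,0]},{"dp":[2.7,15,-7.7],"rotation":[-0.1,0.1,0]},{"dp":[0,0,0],"rotation":[0,0,0]},{"dp":[0,0,0],"rotation":[0,0,0]}])

```text
t: 11.85
eef_pos: [0.468, -0.3766, 0.0585]
ee_rot: [-1.566, 0.0, 2.169]
force: [0.3, -1.0, 0.1]
width: 0.0717
```

```bash
python3 plan.py 471 -378 0 124.5 4
python3 - <<'E'
from station import arm
from h import *
f=arm.grab_frame("side"); crop(f,270,210,400,350,5,"pics/s13.png")
E
```

```text
at [ 468.  -376.6   58.5] [-8.9750e+01  2.0000e-02  1.2425e+02] F [ 0.3 -1.   0.1] w 71.7 t 11.85 q [-0.35  0.37 -0.34  0.   -0.87  0.94]
[{"dp": [-0.7, 14.6, -0.5], "rotation": [-0.06, -0.06, -0.0]}, {"dp": [-0.7, 14.6, -0.5], "rotation": [-0.06, -0.06, -0.0]}, {"dp": [-0.7, 14.6, -0.5], "rotation": [-0.06, -0.06, -0.0]}, {"dp": [-0.7, 14.6, -0.4], "rotation": [-0.06, -0.06, -0.0]}]
```

View pics/s13.png

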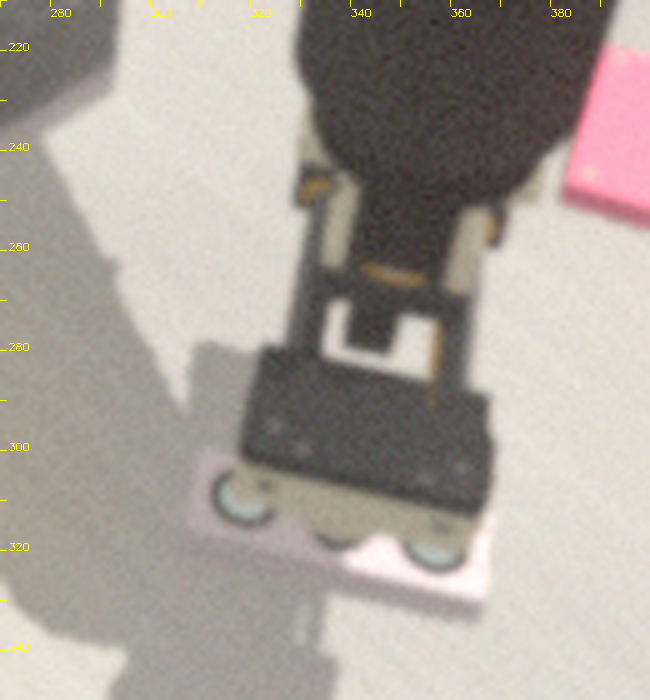

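Centred over the slider (318–357, about 318). I go down.

Emit:
move_arm(deltas=[{"dp":[-0.7,15,-0.5],"rotation":[-0.1,-0.1,0]},{"dp":[-0.7,15,-0.5],"rotation":[-0.1,-0.1,0]},{"dp":[-0.7,15,-0.5],"rotation":[0,0,0]},{"dp":[-0.7,10,-0.5],"rotation":[0,0,0]},{"dp":[0,0,0],"rotation":[0,0,0]}])

```text
t: 12.32
eef_pos: [0.4737, -0.3793, 0.0081]
ee_rot: [-1.573, 0.007, 2.174]
force: [-1.6, -1.0, 0.7]
width: 0.0722
```

```bash
python3 plan.py 471 -378 -20.5 124.5 4
python3 - <<'E'
from station import arm
from h import *
f=arm.grab_frame("side"); crop(f,290,260,385,345,7,"pics/s14.png")
E
```

```text
at [ 473.7 -379.3    8.1] [-90.15   0.43 124.58] F [-1.6 -1.   0.7] w 72.2 t 12.32 q [-0.35  0.43 -0.38  0.   -0.76  0.95]
[{"dp": [0.7, 7.1, 0.4], "rotation": [0.04, 0.02, -0.11]}, {"dp": [0.7, 7.1, 0.4], "rotation": [0.04, 0.02, -0.11]}, {"dp": [0.7, 7.2, 0.4], "rotation": [0.04, 0.02, -0.11]}, {"dp": [0.7, 7.2, 0.4], "rotation": [0.04, 0.02, -0.11]}]
```

View pics/s14.png

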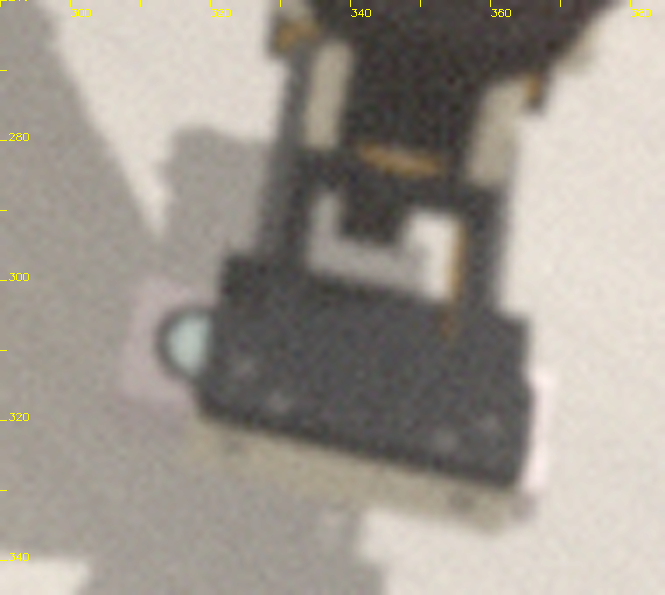

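Emit:
move_arm(deltas=[{"dp":[1,7,0.5],"rotation":[0,0,-0.1]},{"dp":[1,7,0.5],"rotation":[0,0,-0.1]},{"dp":[0.5,7,0.5],"rotation":[0,0,-0.1]},{"dp":[0,5,0],"rotation":[0,0,0]},{"dp":[0,0,0],"rotation":[0,0,0]}])

```text
t: 12.78
eef_pos: [0.4732, -0.3794, -0.0158]
ee_rot: [-1.576, 0.007, 2.175]
force: [-1.3, -0.3, -0.1]
width: 0.0723
```

Emit:
move_arm(deltas=[{"dp":[0,4.5,0],"rotation":[0.1,0,-0.2]},{"dp":[0,0,0],"rotation":[0,0,0]}])

```text
t: 12.95
eef_pos: [0.473, -0.3793, -0.0209]
ee_rot: [-1.574, 0.003, 2.175]
force: [0.3, 0.6, -0.6]
width: 0.0722
```

Emit:
move_arm(deltas=[{"dp":[0,0,0],"rotation":[0,0,0]},{"dp":[0,0,0],"rotation":[0,0,0]},{"dp":[0,0,0],"rotation":[0,0,0]},{"dp":[0,0,0],"rotation":[0,0,0]},{"dp":[0,0,0],"rotation":[0,0,0]}], jaw=200, squeeze=25)

```text
t: 13.37
eef_pos: [0.4735, -0.3796, -0.0206]
ee_rot: [-1.574, 0.003, 2.175]
force: [0.5, -0.1, -0.4]
width: 0.0443
```

Emit:
move_arm(deltas=[{"dp":[0,0,0],"rotation":[0,0,0]},{"dp":[0,0,0],"rotation":[0,0,0]},{"dp":[0,0,0],"rotation":[0,0,0]},{"dp":[0,0,0],"rotation":[0,0,0]}])

```text
t: 13.7
eef_pos: [0.4734, -0.3796, -0.0205]
ee_rot: [-1.574, 0.003, 2.175]
force: [-0.1, -0.1, -1.1]
width: 0.0399
```

Gripped at 39.9 mm, which matches the 40 mm width. I lift.

Emit:
move_arm(deltas=[{"dp":[0,-5,0],"rotation":[0,0,0]},{"dp":[0,-15,0],"rotation":[0,0,0]},{"dp":[0,-25,0],"rotation":[0,0,0]},{"dp":[0,-25,0],"rotation":[0,0,0]},{"dp":[0,-25,0],"rotation":[0,0,0]}])

```text
t: 14.12
eef_pos: [0.467, -0.3764, 0.0706]
ee_rot: [-1.566, -0.012, 2.173]
force: [0.8, 0.2, -3.1]
width: 0.0398
```

```bash
python3 plan.py 510 -47 110 90.7 15
python3 - <<'E'
from station import arm
from h import *
f=arm.grab_frame("side"); crop(f,270,190,400,330,5,"pics/s15.png")
E
```

```text
at [ 467.  -376.4   70.6] [-89.74  -0.67 124.5 ] F [ 0.8  0.2 -3.1] w 39.8 t 14.12 q [-0.35  0.36 -0.31 -0.   -0.91  0.96]
[{"dp": [16.5, -2.5, -14.8], "rotation": [-0.03, 2.25, 0.04]}, {"dp": [17.1, -2.5, -14.1], "rotation": [-0.03, 2.25, 0.04]}, {"dp": [17.6, -2.5, -13.4], "rotation": [-0.03, 2.25, 0.04]}, {"dp": [18.1, -2.5, -12.7], "rotation": [-0.03, 2.25, 0.04]}, {"dp": [18.6, -2.5, -12.0], "rotation": [-0.03, 2.25, 0.04]}]
[{"dp": [19.1, -2.5, -11.3], "rotation": [-0.03, 2.25, 0.04]}, {"dp": [19.5, -2.5, -10.5], "rotation": [-0.03, 2.25, 0.04]}, {"dp": [19.9, -2.5, -9.8], "rotation": [-0.03, 2.25, 0.04]}, {"dp": [20.3, -2.6, -9.0], "rotation": [-0.03, 2.25, 0.04]}, {"dp": [20.6, -2.6, -8.2], "rotation": [-0.03, 2.25, 0.04]}]
[{"dp": [20.9, -2.6, -7.3], "rotation": [-0.03, 2.25, 0.04]}, {"dp": [21.2, -2.6, -6.5], "rotation": [-0.03, 2.25, 0.04]}, {"dp": [21.4, -2.6, -5.7], "rotation": [-0.03, 2.25, 0.04]}, {"dp": [21.6, -2.6, -4.8], "rotation": [-0.03, 2.25, 0.04]}, {"dp": [21.8, -2.6, -4.0], "rotation": [-0.03, 2.25, 0.04]}]
```

View pics/s15.png

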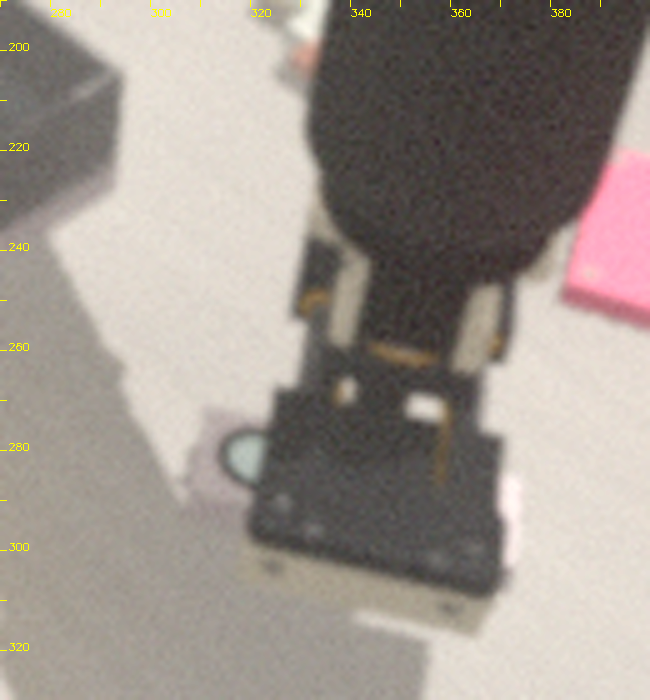

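The slider is held level. I carry it over the box.

Emit:
move_arm(deltas=[{"dp":[16.5,-5,-15],"rotation":[0,2.2,0]},{"dp":[17,-5,-14],"rotation":[0,2.2,0]},{"dp":[17.5,-5,-13.5],"rotation":[0,2.2,0]},{"dp":[18,-5,-12.5],"rotation":[0,2.2,0]},{"dp":[18.5,-5,-12],"rotation":[0,2.2,0]}])

```text
t: 14.58
eef_pos: [0.4841, -0.2685, 0.1053]
ee_rot: [-1.572, -0.002, 1.969]
force: [0.8, 0.1, -1.8]
width: 0.04
```

Emit:
move_arm(deltas=[{"dp":[19,-2,-11],"rotation":[0,2.2,0]},{"dp":[19.5,-2,-10.5],"rotation":[0,2.2,0]},{"dp":[20,-2,-10],"rotation":[0,2.2,0]},{"dp":[20,-2,-9],"rotation":[0,2.2,0]},{"dp":[20.5,-2,-8],"rotation":[0,2.2,0]}])

```text
t: 15.0
eef_pos: [0.4983, -0.1534, 0.1174]
ee_rot: [-1.573, -0.003, 1.766]
force: [0.7, 0.2, -3.2]
width: 0.0399
```

```bash
python3 plan.py 510 -47 110 90.7 7
```

```text
at [ 498.3 -153.4  117.4] [-90.11  -0.15 101.16] F [ 0.7  0.2 -3.2] w 39.9 t 15.0 q [ 0.08  0.18 -0.44 -0.   -0.95  0.12]
[{"dp": [14.6, 1.1, -4.6], "rotation": [0.01, 1.49, 0.02]}, {"dp": [14.7, 1.1, -4.2], "rotation": [0.01, 1.49, 0.02]}, {"dp": [14.8, 1.1, -3.8], "rotation": [0.01, 1.49, 0.02]}, {"dp": [14.9, 1.1, -3.4], "rotation": [0.01, 1.49, 0.02]}, {"dp": [15.0, 1.1, -3.0], "rotation": [0.01, 1.49, 0.02]}]
[{"dp": [15.1, 1.1, -2.6], "rotation": [0.01, 1.49, 0.02]}, {"dp": [15.1, 1.1, -2.3], "rotation": [0.01, 1.49, 0.02]}]
```

Emit:
move_arm(deltas=[{"dp":[18,1,-4.5],"rotation":[0,1.7,0]},{"dp":[18,1,-4.5],"rotation":[0,1.7,0]},{"dp":[18,1,-4],"rotation":[0,1.7,0]},{"dp":[18,1,-4],"rotation":[0,1.7,0]},{"dp":[15,1,-3],"rotation":[0,1.7,0]}])

```text
t: 15.42
eef_pos: [0.5055, -0.0583, 0.114]
ee_rot: [-1.574, -0.004, 1.61]
force: [0.3, -0.1, -2.8]
width: 0.0399
```

Emit:
move_arm(deltas=[{"dp":[12,1,-2],"rotation":[0,1.7,0]},{"dp":[0,0,0],"rotation":[0,0,0]},{"dp":[0,0,0],"rotation":[0,0,0]}])

```text
t: 15.67
eef_pos: [0.5065, -0.0427, 0.1131]
ee_rot: [-1.574, -0.005, 1.58]
force: [0.2, 0.3, -2.7]
width: 0.0399
```

```bash
python3 plan.py 510 -48 50 90.7 5
```

```text
at [506.5 -42.7 113.1] [-90.16  -0.3   90.55] F [ 0.2  0.3 -2.7] w 39.9 t 15.67 q [ 0.3   0.16 -0.47 -0.01 -0.93 -0.29]
[{"dp": [-1.1, 12.6, -0.7], "rotation": [0.03, -0.03, 0.06]}, {"dp": [-1.1, 12.6, -0.7], "rotation": [0.03, -0.03, 0.06]}, {"dp": [-1.1, 12.6, -0.7], "rotation": [0.03, -0.03, 0.06]}, {"dp": [-1.1, 12.6, -0.7], "rotation": [0.03, -0.03, 0.06]}, {"dp": [-1.1, 12.6, -0.7], "rotation": [0.03, -0.03, 0.06]}]
```

Emit:
move_arm(deltas=[{"dp":[-1,15,-0.7],"rotation":[0,0,0]},{"dp":[-1,15,-0.7],"rotation":[0,0,0]},{"dp":[-1,15,-0.7],"rotation":[0,0,0]},{"dp":[-1,12,-0.7],"rotation":[0,0,0]},{"dp":[-1,8,0],"rotation":[0,0,0]}])

```text
t: 16.08
eef_pos: [0.511, -0.0491, 0.0489]
ee_rot: [-1.579, -0.007, 1.584]
force: [0.8, 0.2, -2.3]
width: 0.0399
```

```bash
python3 plan.py 511 -48 24 90.7 5
python3 - <<'E'
from station import arm
from h import *
f=arm.grab_frame("side"); crop(f,180,110,310,250,5,"pics/s16.png")
f=arm.grab_frame("top"); crop(f,190,165,320,245,6,"pics/t16.png")
E
```

```text
at [511.  -49.1  48.9] [-90.5   -0.38  90.75] F [ 0.8  0.2 -2.3] w 39.9 t 16.08 q [ 0.28  0.25 -0.54 -0.01 -0.77 -0.27]
[{"dp": [0.2, 5.0, 0.0], "rotation": [0.1, 0.01, 0.08]}, {"dp": [0.2, 5.0, 0.0], "rotation": [0.1, 0.01, 0.08]}, {"dp": [0.2, 5.0, 0.0], "rotation": [0.1, 0.01, 0.08]}, {"dp": [0.2, 5.0, 0.0], "rotation": [0.1, 0.01, 0.08]}, {"dp": [0.2, 5.0, 0.0], "rotation": [0.1, 0.01, 0.08]}]
```

View pics/s16.png

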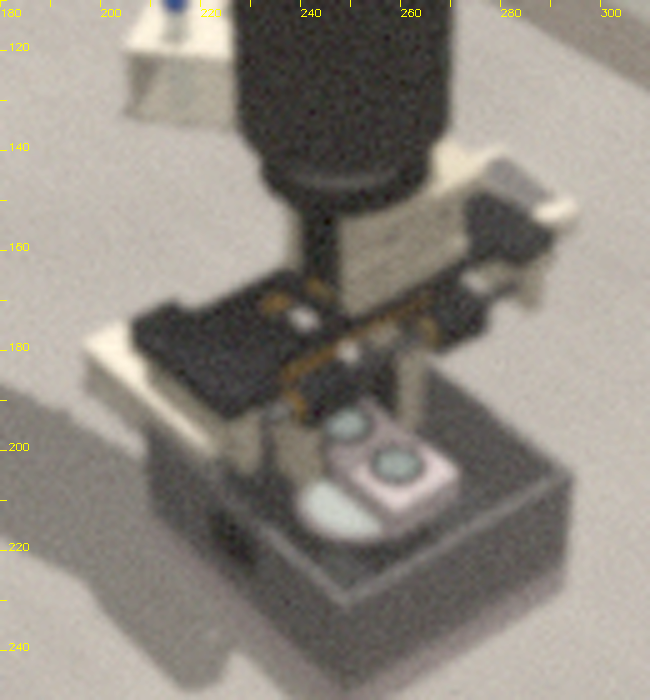

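View pics/t16.png

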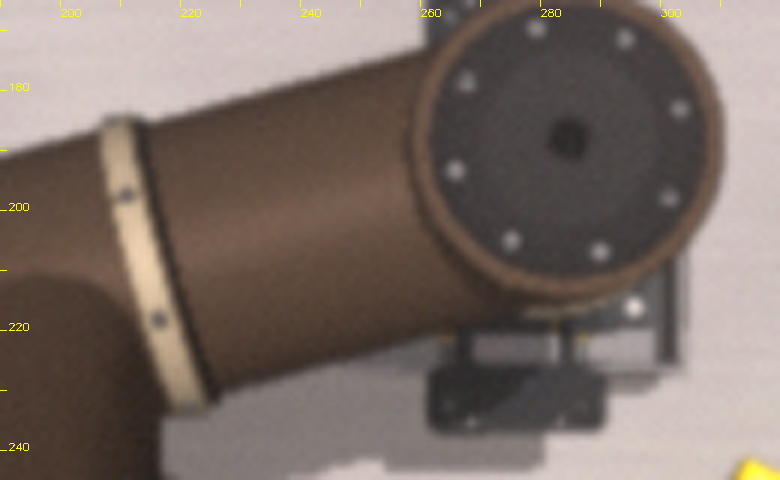

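The slider is aligned above the plate, with its windows at about (250,195) and (258,203). I lower it gently.

Emit:
move_arm(deltas=[{"dp":[0,6,0],"rotation":[0.1,0,0.1]},{"dp":[0,6,0],"rotation":[0.1,0,0.1]},{"dp":[0,5,0],"rotation":[0.1,0,0.1]},{"dp":[0,3,0],"rotation":[0.1,0,0.1]},{"dp":[0,0,0],"rotation":[0,0,0]}])

```text
t: 16.6
eef_pos: [0.5118, -0.0497, 0.0289]
ee_rot: [-1.573, 0.001, 1.583]
force: [-0.3, 1.0, -2.3]
width: 0.04
```

Emit:
move_arm(deltas=[{"dp":[0,1.5,0],"rotation":[0,0,0]},{"dp":[0,1.5,0],"rotation":[0,0,0]}])

```text
t: 16.77
eef_pos: [0.5123, -0.0494, 0.026]
ee_rot: [-1.574, 0.001, 1.584]
force: [1.3, -0.4, -2.8]
width: 0.0397
```

Emit:
move_arm(deltas=[{"dp":[0,1.2,0],"rotation":[0,0,0]},{"dp":[0,1.2,0],"rotation":[0,0,0]}])

```text
t: 16.93
eef_pos: [0.5126, -0.0493, 0.0237]
ee_rot: [-1.574, 0.001, 1.584]
force: [0.6, 0.4, -2.5]
width: 0.04
```

Emit:
move_arm(deltas=[{"dp":[0,1,0],"rotation":[0,0,0]},{"dp":[0,0.5,0],"rotation":[0,0,0]}])

```text
t: 17.1
eef_pos: [0.5127, -0.0492, 0.0224]
ee_rot: [-1.575, 0.001, 1.584]
force: [-3.3, 1.8, 6.2]
width: 0.0398
```

Contact at reading 22.4 against 22.5 predicted. I open modestly and lift.

Emit:
move_arm(deltas=[{"dp":[0,0,0],"rotation":[0,0,0]},{"dp":[0,0,0],"rotation":[0,0,0]},{"dp":[0,0,0],"rotation":[0,0,0]},{"dp":[0,0,0],"rotation":[0,0,0]},{"dp":[0,0,0],"rotation":[0,0,0]}], jaw=95)

```text
t: 17.52
eef_pos: [0.5144, -0.049, 0.0237]
ee_rot: [-1.578, 0.001, 1.585]
force: [-0.8, -1.0, 0.4]
width: 0.0547
```

Emit:
move_arm(deltas=[{"dp":[0,-8,0],"rotation":[0,0,0]},{"dp":[0,-15,0],"rotation":[0,0,0]},{"dp":[0,-25,0],"rotation":[0,0,0]},{"dp":[0,-35,0],"rotation":[0,0,0]},{"dp":[10,-35,0],"rotation":[0,0,0]}])

```text
t: 17.93
eef_pos: [0.5079, -0.0408, 0.1402]
ee_rot: [-1.563, 0.004, 1.583]
force: [1.4, 0.2, 0.3]
width: 0.0547
```

Emit:
move_arm(deltas=[{"dp":[38,0,-10],"rotation":[0,0,0]},{"dp":[38,0,-15],"rotation":[0,0,0]},{"dp":[38,0,-20],"rotation":[0,0,0]},{"dp":[38,0,-20],"rotation":[0,0,0]},{"dp":[38,0,-20],"rotation":[0,0,0]}], jaw=20)

```text
t: 18.35
eef_pos: [0.5921, 0.1466, 0.1563]
ee_rot: [-1.582, -0.003, 1.576]
force: [0.1, -0.7, -0.5]
width: 0.079
```

```bash
python3 plan.py 511 97 110 90.7 6
python3 - <<'E'
from station import arm
from h import *
f=arm.grab_frame("top"); np.savez("topD.npz",**f);crop(f,190,165,320,245,6,"pics/t17.png")
f=arm.grab_frame("side"); np.savez("sideD.npz",**f); crop(f,170,110,310,240,5,"pics/s17.png")
E
```

```text
at [592.1 146.6 156.3] [-90.66  -0.15  90.31] F [ 0.1 -0.7 -0.5] w 79.0 t 18.35 q [ 0.57  0.28 -0.21  0.   -1.07 -0.56]
[{"dp": [-8.2, 7.5, 13.7], "rotation": [0.11, -0.07, 0.02]}, {"dp": [-8.2, 7.6, 13.6], "rotation": [0.11, -0.07, 0.02]}, {"dp": [-8.2, 7.6, 13.6], "rotation": [0.11, -0.07, 0.02]}, {"dp": [-8.2, 7.6, 13.6], "rotation": [0.11, -0.07, 0.02]}, {"dp": [-8.1, 7.7, 13.6], "rotation": [0.11, -0.07, 0.02]}]
[{"dp": [-8.1, 7.7, 13.6], "rotation": [0.11, -0.07, 0.02]}]
```

View pics/t17.png

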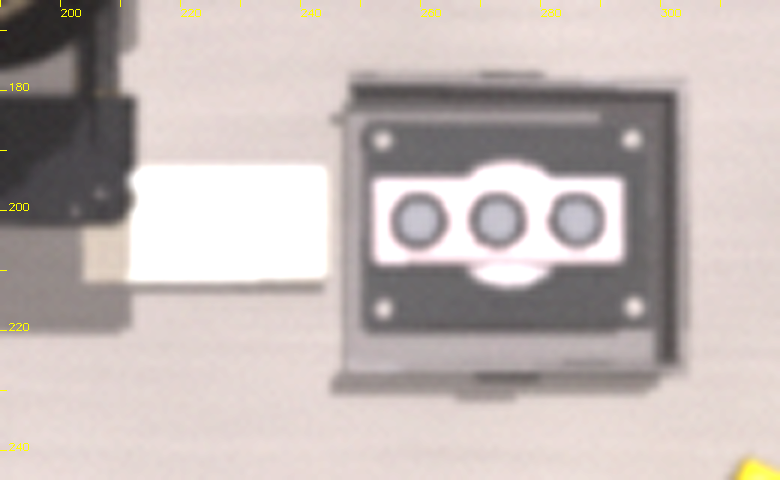

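View pics/s17.png

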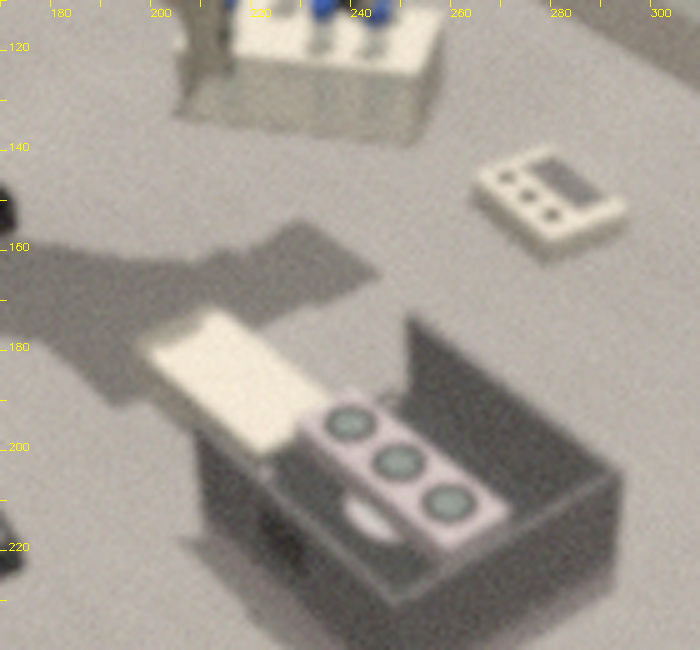

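The slider lies lengthwise on the plate, middle window at (273,202) in the top view. I triangulate it, then fetch the slide box.

```bash
python3 - <<'E'
from h import *
t=load("topD.npz");s=load("sideD.npz")
tu=[(190+419/6-.42,165+220/6-.42),(190+498/6-.42,165+221/6-.42),(190+577/6-.42,165+221/6-.42)]
su=[(170+350/5-.4,110+423/5-.4),(170+399/5-.4,110+462/5-.4),(170+449/5-.4,110+502/5-.4)]
R=tri(t,tu,s,su);print(R.round(4));print(onplane(t,tu,.063).round(4))
E
python3 plan.py 511 97 60 90.7 6
```

```text
[[ 0.5126 -0.0085  0.0645  0.0007]
 [ 0.5129 -0.0466  0.0647  0.0016]
 [ 0.5131 -0.0844  0.0653  0.0016]]
[[ 0.5124 -0.0083  0.063 ]
 [ 0.5123 -0.0462  0.063 ]
 [ 0.5126 -0.0841  0.063 ]]
at [594.  149.3 155.3] [-90.68  -0.13  90.52] F [-1.  -1.5 -1. ] w 79.9 t 18.45 q [ 0.57  0.28 -0.21  0.   -1.07 -0.56]
[{"dp": [-8.6, 15.7, 14.1], "rotation": [0.11, -0.03, 0.02]}, {"dp": [-8.6, 15.7, 14.1], "rotation": [0.11, -0.03, 0.02]}, {"dp": [-8.6, 15.8, 14.0], "rotation": [0.11, -0.03, 0.02]}, {"dp": [-8.6, 15.8, 14.0], "rotation": [0.11, -0.03, 0.02]}, {"dp": [-8.6, 15.8, 14.0], "rotation": [0.11, -0.03, 0.02]}]
[{"dp": [-8.6, 15.9, 14.0], "rotation": [0.11, -0.03, 0.02]}]
```

Emit:
move_arm(deltas=[{"dp":[-10,14,16],"rotation":[0.1,0,0]},{"dp":[-10,14,16],"rotation":[0.1,0,0]},{"dp":[-10,14,16],"rotation":[0.1,0,0]},{"dp":[-10,14,15],"rotation":[0.1,0,0]},{"dp":[-10,14,15],"rotation":[0.1,0,0]}], jaw=0)

```text
t: 18.87
eef_pos: [0.5197, 0.102, 0.0862]
ee_rot: [-1.581, -0.004, 1.586]
force: [-0.7, -0.2, -0.4]
width: 0.0873
```

Emit:
move_arm(deltas=[{"dp":[0,10,1],"rotation":[0,0,0]},{"dp":[0,0,0],"rotation":[0,0,0]},{"dp":[0,0,0],"rotation":[0,0,0]}])

```text
t: 19.12
eef_pos: [0.5136, 0.0985, 0.075]
ee_rot: [-1.576, -0.003, 1.584]
force: [0.6, 0.8, 0.3]
width: 0.0874
```

```bash
python3 plan.py 512 97 12 90.7 5
python3 - <<'E'
from station import arm
from h import *
f=arm.grab_frame("side"); np.savez("sideE.npz",**f); crop(f,150,100,290,220,5,"pics/s18.png")
E
```

```text
at [513.6  98.5  75. ] [-90.29  -0.16  90.77] F [0.6 0.8 0.3] w 87.4 t 19.12 q [ 0.57  0.23 -0.49  0.   -0.84 -0.55]
[{"dp": [-0.3, 12.6, 0.4], "rotation": [0.06, 0.01, 0.03]}, {"dp": [-0.3, 12.6, 0.4], "rotation": [0.06, 0.01, 0.03]}, {"dp": [-0.3, 12.6, 0.4], "rotation": [0.06, 0.01, 0.03]}, {"dp": [-0.3, 12.6, 0.3], "rotation": [0.06, 0.01, 0.03]}, {"dp": [-0.3, 12.6, 0.3], "rotation": [0.06, 0.01, 0.03]}]
```

View pics/s18.png

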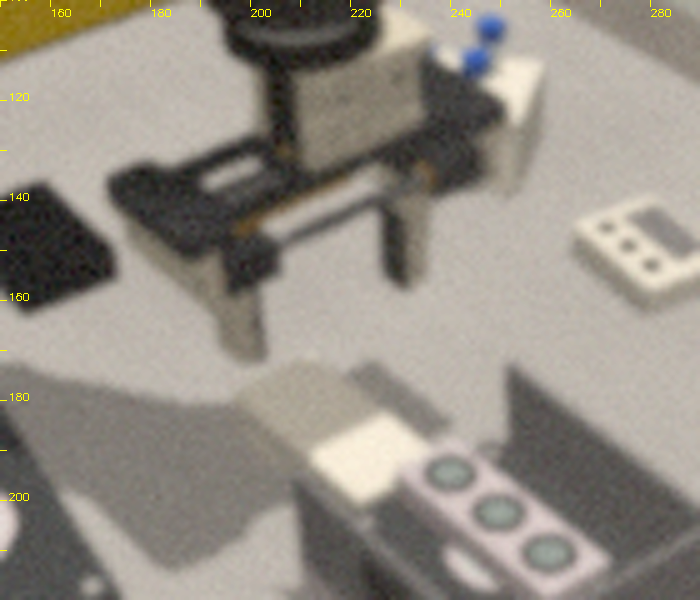

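The jaws straddle the slide box. I descend.

Emit:
move_arm(deltas=[{"dp":[0,14,0],"rotation":[0,0,0]},{"dp":[0,14,0],"rotation":[0,0,0]},{"dp":[0,14,0],"rotation":[0,0,0]},{"dp":[0,10,0],"rotation":[0,0,0]},{"dp":[0,0,0],"rotation":[0,0,0]}])

```text
t: 19.58
eef_pos: [0.5206, 0.1021, 0.0272]
ee_rot: [-1.586, -0.007, 1.586]
force: [-0.1, 0.4, -0.5]
width: 0.0876
```

```bash
python3 plan.py 512 97 -14 90.7 5
python3 - <<'E'
from station import arm
from h import *
f=arm.grab_frame("side"); crop(f,150,110,290,230,5,"pics/s19.png")
E
```

```text
at [520.6 102.1  27.2] [-90.88  -0.42  90.85] F [-0.1  0.4 -0.5] w 87.6 t 19.58 q [ 0.56  0.3  -0.54  0.   -0.72 -0.55]
[{"dp": [-1.0, 8.2, 1.9], "rotation": [0.18, 0.03, 0.08]}, {"dp": [-1.0, 8.2, 1.8], "rotation": [0.18, 0.03, 0.08]}, {"dp": [-1.0, 8.2, 1.8], "rotation": [0.18, 0.03, 0.08]}, {"dp": [-1.0, 8.2, 1.8], "rotation": [0.18, 0.03, 0.08]}, {"dp": [-1.0, 8.2, 1.8], "rotation": [0.18, 0.03, 0.08]}]
```

View pics/s19.png

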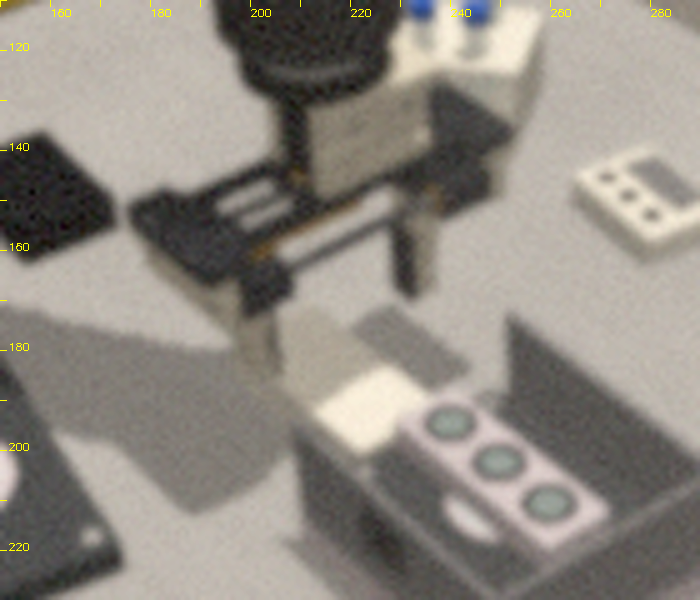

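Descending let x drift by 8 mm. I correct it first, then go down.

Emit:
move_arm(deltas=[{"dp":[-2,0,4],"rotation":[0.4,0,0.2]},{"dp":[-2,0,4],"rotation":[0.4,0,0.2]},{"dp":[0,6,1],"rotation":[0.1,0,0]},{"dp":[0,6,0.5],"rotation":[0,0,0]},{"dp":[0,0,0],"rotation":[0,0,0]}])

```text
t: 20.05
eef_pos: [0.5131, 0.0989, 0.0183]
ee_rot: [-1.574, -0.002, 1.587]
force: [-1.4, -0.5, 0.9]
width: 0.0878
```

```bash
python3 plan.py 512 97 -14 90.7 5
```

```text
at [513.1  98.9  18.3] [-90.19  -0.11  90.9 ] F [-1.4 -0.5  0.9] w 87.8 t 20.05 q [ 0.57  0.31 -0.55  0.   -0.71 -0.55]
[{"dp": [-0.4, 6.5, 0.2], "rotation": [0.04, 0.04, 0.02]}, {"dp": [-0.4, 6.5, 0.2], "rotation": [0.04, 0.04, 0.02]}, {"dp": [-0.4, 6.5, 0.2], "rotation": [0.04, 0.04, 0.02]}, {"dp": [-0.4, 6.5, 0.2], "rotation": [0.04, 0.04, 0.02]}, {"dp": [-0.4, 6.5, 0.2], "rotation": [0.04, 0.04, 0.02]}]
```

Emit:
move_arm(deltas=[{"dp":[0,5.5,0.6],"rotation":[0,0,0]},{"dp":[0,5.5,0.6],"rotation":[0,0,0]},{"dp":[0,5.5,0.6],"rotation":[0.1,0,0.1]},{"dp":[0,5.5,0.6],"rotation":[0.1,0,0.1]},{"dp":[0,5,0.6],"rotation":[0.1,0,0.1]}])

```text
t: 20.47
eef_pos: [0.5104, 0.0991, -0.0105]
ee_rot: [-1.57, 0.003, 1.587]
force: [-0.5, 0.8, -0.1]
width: 0.0877
```

```bash
python3 plan.py 512 97 -14 90.7 1
```

```text
at [510.4  99.1 -10.5] [-89.95   0.16  90.91] F [-0.5  0.8 -0.1] w 87.7 t 20.47 q [ 0.57  0.35 -0.58  0.   -0.64 -0.56]
[{"dp": [-2.2, 3.5, -1.6], "rotation": [-0.05, 0.21, -0.16]}]
```

Close with a gentle grip. The box weighs about 70 g and is hollow.

Emit:
move_arm(deltas=[{"dp":[-1,3.5,-1.5],"rotation":[0,0,0]},{"dp":[0,0,0],"rotation":[0,0,0]},{"dp":[0,0,0],"rotation":[0,0,0]},{"dp":[0,0,0],"rotation":[0,0,0]},{"dp":[0,0,0],"rotation":[0,0,0]}], jaw=150, squeeze=15)

```text
t: 20.88
eef_pos: [0.5112, 0.0976, -0.0165]
ee_rot: [-1.567, 0.005, 1.587]
force: [-0.5, 0.4, 0.2]
width: 0.0598
```

Emit:
move_arm(deltas=[{"dp":[0,0,0],"rotation":[0,0,0]},{"dp":[0,0,0],"rotation":[0,0,0]},{"dp":[0,0,0],"rotation":[0,0,0]},{"dp":[0,0,0],"rotation":[0,0,0]}])

```text
t: 21.22
eef_pos: [0.5115, 0.0978, -0.0158]
ee_rot: [-1.568, 0.004, 1.587]
force: [-0.1, 0.7, -0.2]
width: 0.0558
```

Gripped at 55.8 mm, which matches 56. The box bottom is at reading + 15.8 mm, so placing happens at a reading of about 47. I lift.

Emit:
move_arm(deltas=[{"dp":[0,-5,0],"rotation":[0,0,0]},{"dp":[0,-15,0],"rotation":[0,0,0]},{"dp":[0,-28,0],"rotation":[0,0,0]},{"dp":[0,-30,0],"rotation":[0,0,0]},{"dp":[0,-28,0],"rotation":[0,0,0]}])

```text
t: 21.63
eef_pos: [0.507, 0.0957, 0.0888]
ee_rot: [-1.555, 0.01, 1.586]
force: [1.0, 0.3, -0.6]
width: 0.0557
```

```bash
python3 plan.py 512 -47 95 90.5 10
python3 - <<'E'
from station import arm
from h import *
f=arm.grab_frame("side"); crop(f,150,110,290,230,5,"pics/s20.png")
E
```

```text
at [507.   95.7  88.8] [-89.12   0.6   90.84] F [ 1.   0.3 -0.6] w 55.7 t 21.63 q [ 0.57  0.22 -0.48  0.   -0.9  -0.55]
[{"dp": [-14.3, -0.5, -0.3], "rotation": [-0.09, 0.03, -0.06]}, {"dp": [-14.3, -0.5, -0.3], "rotation": [-0.09, 0.03, -0.06]}, {"dp": [-14.3, -0.5, -0.3], "rotation": [-0.09, 0.03, -0.06]}, {"dp": [-14.3, -0.5, -0.3], "rotation": [-0.09, 0.03, -0.06]}, {"dp": [-14.3, -0.5, -0.3], "rotation": [-0.09, 0.03, -0.06]}]
[{"dp": [-14.3, -0.5, -0.3], "rotation": [-0.09, 0.03, -0.06]}, {"dp": [-14.3, -0.6, -0.3], "rotation": [-0.09, 0.03, -0.06]}, {"dp": [-14.3, -0.6, -0.3], "rotation": [-0.09, 0.03, -0.06]}, {"dp": [-14.3, -0.6, -0.4], "rotation": [-0.09, 0.03, -0.06]}, {"dp": [-14.3, -0.6, -0.4], "rotation": [-0.09, 0.03, -0.06]}]
```

View pics/s20.png

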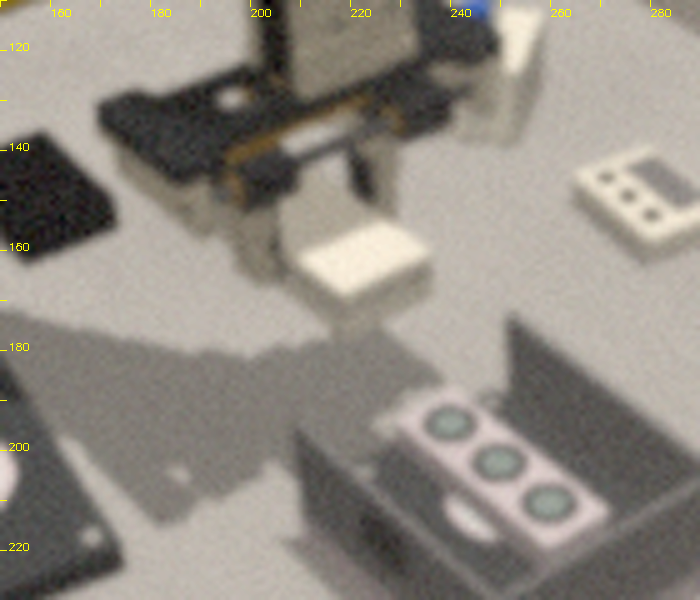

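Emit:
move_arm(deltas=[{"dp":[-12,-1,0],"rotation":[-0.1,0,0]},{"dp":[-14,-1,0],"rotation":[-0.1,0,0]},{"dp":[-14,-1,-0.5],"rotation":[-0.1,0,0]},{"dp":[-14,-1,-0.5],"rotation":[-0.1,0,0]},{"dp":[-14,-1,-0.5],"rotation":[-0.1,0,0]}])

```text
t: 22.1
eef_pos: [0.514, 0.0269, 0.1038]
ee_rot: [-1.579, 0.004, 1.591]
force: [-0.3, -0.1, -1.0]
width: 0.0559
```

Emit:
move_arm(deltas=[{"dp":[-14,0,-0.5],"rotation":[-0.1,0,-0.1]},{"dp":[-14,0,-0.5],"rotation":[-0.1,0,-0.1]},{"dp":[-14,0,-0.5],"rotation":[-0.1,0,-0.1]},{"dp":[-14,0,-0.5],"rotation":[-0.1,0,-0.1]},{"dp":[-8,0,0],"rotation":[0,0,0]}])

```text
t: 22.52
eef_pos: [0.5126, -0.0462, 0.1006]
ee_rot: [-1.579, -0.001, 1.588]
force: [0.5, 0.6, -0.5]
width: 0.0562
```

```bash
python3 plan.py 512 -47 60 90.5 5
```

```text
at [512.6 -46.2 100.6] [-9.050e+01 -8.000e-02  9.097e+01] F [ 0.5  0.6 -0.5] w 56.2 t 22.52 q [ 0.29  0.18 -0.48  0.   -0.89 -0.28]
[{"dp": [-0.2, 8.1, 0.2], "rotation": [0.1, 0.09, 0.02]}, {"dp": [-0.2, 8.1, 0.2], "rotation": [0.1, 0.09, 0.02]}, {"dp": [-0.2, 8.1, 0.2], "rotation": [0.1, 0.09, 0.02]}, {"dp": [-0.2, 8.1, 0.2], "rotation": [0.1, 0.09, 0.02]}, {"dp": [-0.2, 8.1, 0.1], "rotation": [0.1, 0.09, 0.02]}]
```

Emit:
move_arm(deltas=[{"dp":[0,8,0.6],"rotation":[0.1,0.1,0]},{"dp":[0,8,0.6],"rotation":[0.1,0.1,0]},{"dp":[0,8,0.6],"rotation":[0.1,0.1,0]},{"dp":[0,8,0.6],"rotation":[0.1,0.1,0]},{"dp":[0,7,0.6],"rotation":[0.1,0,0]}])

```text
t: 22.93
eef_pos: [0.5081, -0.0489, 0.0576]
ee_rot: [-1.569, -0.001, 1.576]
force: [-1.2, 0.5, -0.8]
width: 0.056
```

```bash
python3 plan.py 512 -47 50 90.5 3
python3 - <<'E'
from station import arm
from h import *
f=arm.grab_frame("side"); crop(f,180,110,310,250,5,"pics/s21.png")
E
```

```text
at [508.1 -48.9  57.6] [-8.988e+01 -6.000e-02  9.031e+01] F [-1.2  0.5 -0.8] w 56.0 t 22.93 q [ 0.29  0.24 -0.53 -0.   -0.8  -0.28]
[{"dp": [0.6, 2.5, -1.3], "rotation": [-0.04, -0.06, 0.02]}, {"dp": [0.6, 2.5, -1.3], "rotation": [-0.04, -0.06, 0.02]}, {"dp": [0.6, 2.5, -1.3], "rotation": [-0.04, -0.06, 0.02]}]
```

View pics/s21.png

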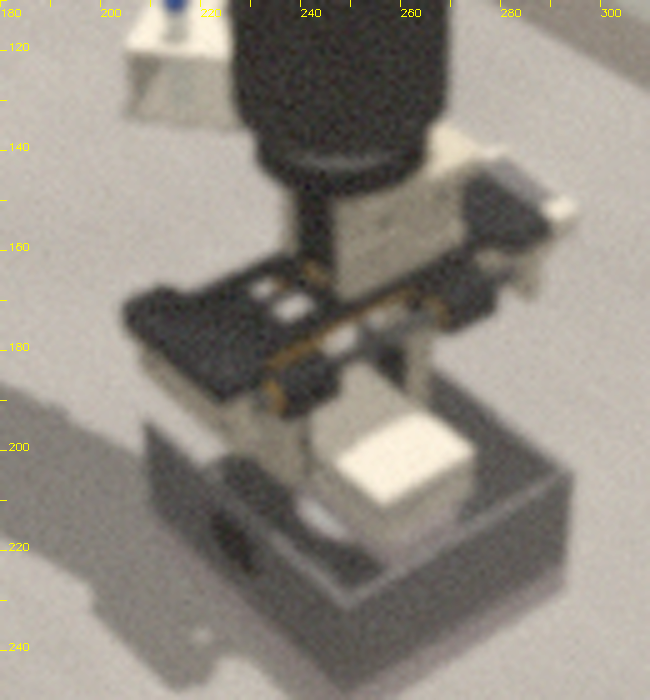

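The slide box hangs straight over the slider, just above it. I set it down.

Emit:
move_arm(deltas=[{"dp":[0.5,2.5,-1],"rotation":[0,0,0]},{"dp":[0.5,2.5,-1],"rotation":[0,0,0]},{"dp":[0.5,2,-1],"rotation":[0,0,0]},{"dp":[0,0,0],"rotation":[0,0,0]}])

```text
t: 23.32
eef_pos: [0.51, -0.0461, 0.0472]
ee_rot: [-1.564, -0.0, 1.578]
force: [0.5, -0.9, -0.4]
width: 0.0562
```

Emit:
move_arm(deltas=[{"dp":[0,1,0],"rotation":[0,0,0]},{"dp":[0,0,0],"rotation":[0,0,0]}])

```text
t: 23.48
eef_pos: [0.5105, -0.0458, 0.0469]
ee_rot: [-1.565, 0.0, 1.579]
force: [-0.5, -0.4, -1.1]
width: 0.0561
```

Emit:
move_arm(deltas=[{"dp":[0,1,0],"rotation":[-0.1,0,0]},{"dp":[0,0.5,0],"rotation":[0,0,0]}])

```text
t: 23.65
eef_pos: [0.511, -0.0457, 0.0465]
ee_rot: [-1.568, 0.0, 1.58]
force: [-4.3, 0.7, 5.9]
width: 0.056
```

Contact (6 N). I release and rise.

Emit:
move_arm(deltas=[{"dp":[0,0,0],"rotation":[0,0,0]},{"dp":[0,0,0],"rotation":[0,0,0]},{"dp":[0,0,0],"rotation":[0,0,0]},{"dp":[0,0,0],"rotation":[0,0,0]},{"dp":[0,0,0],"rotation":[0,0,0]}], jaw=66)

```text
t: 24.07
eef_pos: [0.5119, -0.0455, 0.0473]
ee_rot: [-1.571, -0.001, 1.58]
force: [0.1, 0.4, -0.1]
width: 0.0651
```

Emit:
move_arm(deltas=[{"dp":[0,-8,0],"rotation":[0,0,0]},{"dp":[0,-15,0],"rotation":[0,0,0]},{"dp":[0,-25,0],"rotation":[0,0,0]},{"dp":[0,-30,0],"rotation":[0,0,0]},{"dp":[10,-30,0],"rotation":[0,0,0]}])

```text
t: 24.48
eef_pos: [0.5068, -0.0374, 0.154]
ee_rot: [-1.556, 0.002, 1.578]
force: [1.8, 0.3, 0.1]
width: 0.065
```

Emit:
move_arm(deltas=[{"dp":[38,0,0],"rotation":[0,0,0]},{"dp":[38,0,0],"rotation":[0,0,0]},{"dp":[38,0,0],"rotation":[0,0,0]},{"dp":[38,0,0],"rotation":[0,0,0]},{"dp":[38,0,0],"rotation":[0,0,0]}])

```text
t: 24.9
eef_pos: [0.5101, 0.1556, 0.1671]
ee_rot: [-1.573, -0.003, 1.569]
force: [1.5, 0.2, -0.2]
width: 0.0648
```

Run:
```python
from station import arm
from h import *
f=arm.grab_frame("top"); np.savez("topF.npz",**f);crop(f,190,165,320,245,6,"pics/t22.png")
cv2.imwrite("pics/t22full.png",f["pixels"][:,:,::-1])
f=arm.grab_frame("side"); np.savez("sideF.npz",**f); crop(f,170,110,310,240,5,"pics/s22.png")
```

```text
(no output)
```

View pics/t22.png

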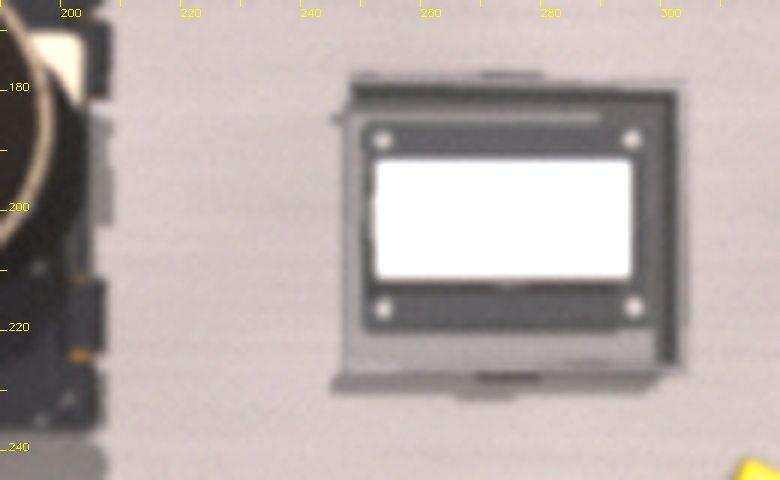

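View pics/s22.png

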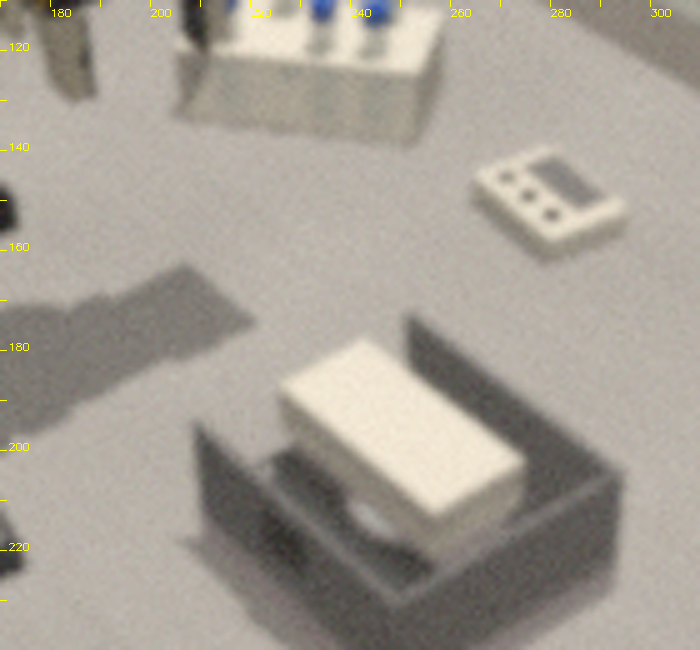

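View pics/t22full.png

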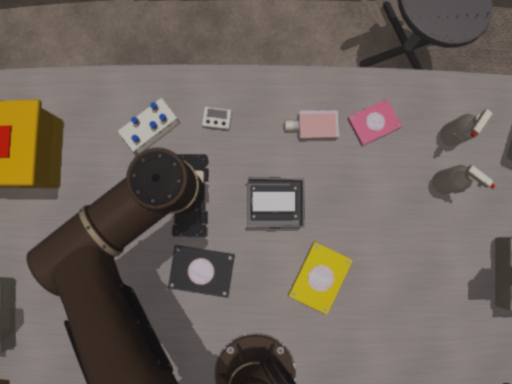

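The white box lies level, lengthwise and centred in the box (top view (252–295, 192–211)). The timer and rack are where they were. I do a numeric check and then hand in.

Run:
```python
from h import *
t=load("topF.npz");s=load("sideF.npz")
def cen(f,roi,thr):
    x0,y0,x1,y1=roi; g=f["pixels"].min(2); m=np.zeros(g.shape,np.uint8)
    m[y0:y1,x0:x1]=(g[y0:y1,x0:x1]>thr)*255
    c=max(cv2.findContours(m,0,1)[0],key=cv2.contourArea);M=cv2.moments(c)
    return (M["m10"]/M["m00"],M["m01"]/M["m00"]),c
a,c=cen(t,(249,188,298,214),140);b,_=cen(s,(220,175,278,216),125)
print(a,b,tri(t,[a],s,[b]).round(4))
print(cv2.minAreaRect((onplane(t,c.reshape(-1,2),.093)[:,:2]*1000).astype(np.float32)))
sc=[(253.3,187.9),(294.9,187.6),(253.6,216.1),(295.2,215.8)]
print("plate",onplane(t,sc,.043).mean(0))
print("case/flask/timer before-after diff", [float(np.abs(load("top0.npz")["pixels"][y-14:y+14,x-18:x+18].astype(int)-t["pixels"][y-14:y+14,x-18:x+18]).mean().round(1)) for x,y in ((319,125),(217,118))])
s0=load("side0.npz");
print([float(np.abs(cv2.GaussianBlur(s0["pixels"],(5,5),0)[y-9:y+9,x-12:x+12].astype(int)-cv2.GaussianBlur(s["pixels"],(5,5),0)[y-9:y+9,x-12:x+12]).mean().round(1)) for x,y in ((157,149),(280,150),(355,202),(235,122))])
from station import arm
q=arm.get_state();print(q["t"],q["force"],np.abs(q["qd"]).max())
arm.job_done()
```

```text
(273.5, 201.0) (249.45146598348987, 194.17990321662396) [[ 0.5122 -0.0482  0.0917  0.0014]]
((511.4912109375, -47.873008728027344), (50.68312454223633, 115.33953094482422), 0.5376363396644592)
plate [ 0.512467   -0.05184273  0.043     ]
case/flask/timer before-after diff [20.9, 18.6]
[1.4, 2.7, 2.5, 1.9]
25.0 [ 0.61096507 -0.1833816  -0.77343905] 0.07396823368836826
the job is handed in; nothing more can be done
```

The kit is packed and the job was handed in at 25 s of the 72 s allowed; no verdict was reported. I pushed the plate into the grey box with both fingers, then set the slider on it and the slide box on top.

**Last checks, measured from the camera images:**

| Part | Centre (x, y) in m | Top (mm) | Expected top (mm) | Note |
|---|---|---|---|---|
| Stage plate | (0.512, -0.052) | 43.7 (measured after the push) | 43 | y about -5 mm in the box's frame |
| Phase slider | (0.5125, -0.0465) | 64.7 (measured before the slide box went on) | 63 | about 5 mm from the plate's centre |
| Slide box | (0.512, -0.048) | 91.7 | 93 | turned about 0.5°, about 2 mm from the slider's centre |

- **Clearances:** The gripper was clear of everything at hand-in. The slide box moved only a few millimetres while the plate was pushed off it.
- **Bystanders:** The side view showed no change at the case, timer, flask and rack. The same comparison in the top view gave larger differences at the flask and timer. I put that down to the image brightness having changed, but I did not test it. They look in place in the last picture.

**What disagreed or went wrong:**
- **TCP height:** The reported TCP height was 24 mm below the real fingertips, both in the pictures and when I touched the bench. Because of this the first push passed above the plate without touching it. I corrected all later heights for it.
- **Bench contact:** That bench touch briefly reached about 36 N on the wrist sensor, through the fingertips.

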